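# Put the food in its covered dishes

### The arm

A 6-joint arm with a two-finger parallel gripper is mounted at the origin on a cart in front of the work surface, level with it; the furniture and walls round the work are solid. World frame = base frame: x ahead of the robot, y to its left, z up, the work surface at z = 0. Lengths are in m, angles in rad, forces in N, time in s.
With the tool pointing down it reaches from about 0.35 to 0.85 m from the base axis. Payload 8.1 kg.
Tool frame: the origin (TCP) lies on the mounting face of the last link; the fingertips stand 186 mm ahead of it and the grasp point (between the pads) lies 167 mm ahead of it; y points along the fingers, x is the direction in which the jaws open and shut, and the axes are right-handed (so a half turn about y gives the same grasp; the last joint's range is limited). The gripper opens to 93 mm and grips with 3 to 60 N. Pads are 15 mm wide; open, the fingers measure 128 mm over their backs; the gripper's body (75 mm by 188 mm) begins 65 mm behind the grasp point.
Start: joints at [1.236, 0.13, 1.488, -0, 1.523, -0.085], TCP at [0.148, 0.581, 0.405] pointing down, gripper open.
Joint ranges: [-2.96, 2.96], [-0.89, 2.26], [0.02, 2.5], [-1.34, 4.48], [0, 2.73], [-2.66, 2.66]. Speed limits (rad/s): [2.39, 2.39, 2.79, 3.14, 3.14, 3.14].

### API

Orientations are given as a rotation vector (axis times angle).
In Python, from plant import robot, imaging gives the robot as it stands.
- The arm moves only by the shell command python3 -m inch 'ROWS' [OPENING] [FORCE]. ROWS is JSON, a list of rows, each an object of numbers: "x", "y", "z": the shift along the tool's x, y, z in mm; "twist": the turn about the tool's y in rad. In form: [{"x": .., "y": .., "z": .., "twist": ..}, ...]. A call has 1 to 12 rows; each row shifts and turns the commanded pose from where the row before left it, along the tool's axes as they then stand; what a row does not reach is not made up. A row lasts 1/10 s, in which the tool goes at most 50 mm and 8.59 degrees, less where a joint would pass 70% of its speed; a pose out of reach is approached as far as the arm can. A call with a gripper value outside its range is refused whole. OPENING is the gripper command: -1 is shut, 1 is fully open, values between are in proportion, set as the call begins (- or left out, the last holds). The fingers move at their own pace and stop on an object; FORCE is the grip in N (left out, the last holds). Time passes only in rows, so rows that do not move let the fingers close. It gives the time, the measured TCP pose, the force and the opening at its end, in the units of the state.
- robot.read_state(): the state, without advancing time (a new reading comes with each control period).
- imaging.read_camera(name): name is "scene" or "top" or "wrist"; returns a dict with "color" (480x640x3 uint8, red, green, blue), "depth" (480x640 float32, m along the optical axis (not along the pixel's ray), 0 where there is no reading), "fx", "fy", "cx", "cy" (pixels), "k1" (the pictures are not rectified: a ray, as slopes to the right and down, at radius r is drawn at 1 + k1 r^2 times it, then the intrinsics apply), "rvec" (rotation vector, rad) and "tvec" (3), from world to camera coordinates, as OpenCV has them; the wrist camera has in their place "tool_from_camera" (4x4, takes a point from camera to tool coordinates, whose origin is the TCP and whose axes are the tool frame's). Camera axes: x right, y down, z forward; pixel columns grow to the right and rows downward; lengths in m; the calibration is good to about 2 mm. A picture is of the moment at which its call begins: read the wrist's pose just before it.
- robot.close_job(): hands the job in, once; it reports no verdict.
The state is a dict: "t": time; "q": joint angles; "dq": joint speeds; "joint_torque": joint torques, N m; "tool_pos": TCP position; "orientation": TCP orientation; "force": force on the tool from outside, world axes, zero at the start; "wrist_torque": the same for the moment, N m; "opening": finger opening in m.
Only numpy, scipy, OpenCV 4.12 (cv2) and the standard library are available. Lean on these libraries where they do the work, as an engineer would, in place of code of your own. Each camera call takes 0.05 s, during which the arm holds its last target.

### The job

Put the lemon on the oblong dish and the garlic on the round dish, then set each dish's own cover on it (the square one goes over the cherries), upright and seated right down inside the rim. Do not tip a cover over or the cherry dish, and leave the spice jar and the tin where they stand.

Things in the scene. Friction and masses are not known exactly. Their poses are not given: they have to be found in the camera images.
- lemon: Yellow lemon lying on its side, 78 mm long (its x) by 55 mm wide (its y), 56 mm high. Origin: under its centre, on the worktop as it lies at the start. Rolls about its x if pushed.
- garlic: Pale garlic bulb standing on its root, about 60 mm across (57 mm along its y), 58 mm high including a short neck. Origin: centre of its underside.
- oblong_dish: White ceramic oblong dish, 126 x 98 mm (x long). Its origin is the centre of its underside, z up; loose, 0.6 kg. Rim 5 mm thick, its top at height 18 mm; inside it a flat seat at height 9 mm, 116 x 88 mm, and in its middle a well for the lemon, 62 x 40 mm (x long), with its floor at height 4 mm. The cover stands on the seat inside the rim, 6 mm play all round.
- round_dish: White ceramic round dish, 118 mm across. Its origin is the centre of its underside, z up; loose, 0.6 kg. Rim 5 mm thick, its top at height 18 mm; inside it a flat seat at height 9 mm, 108 mm across, on which the garlic stands. The cover stands on the seat inside the rim, 6 mm play all round.
- square_dish: White ceramic square dish, 102 x 102 mm, with five dark red cherries already on it (they stay put; heap about 53 mm across, top 49 mm above the worktop). Its origin is the centre of its underside, z up; loose, 0.6 kg. Rim 5 mm thick, its top at height 18 mm; inside it a flat seat at height 9 mm, 92 x 92 mm. The cover stands on the seat inside the rim, 6 mm play all round.
- oblong_cover: White ceramic oblong cover, 104 x 76 mm (x long), hollow below (inside 96 x 68 mm and 60 mm high), roof at height 74 mm with a raised panel to 77 mm. On the roof a wooden bar handle along x, 46 mm long and 15 mm thick (in y), its top at height 106 mm. About 0.22 kg. Its origin is the centre of its open underside, z up. 
- round_cover: White ceramic round cover, 96 mm across, hollow below (inside 88 mm across, 61 mm high), roof at height 66 mm. On it a round wooden knob 25 mm across, its top at height 98 mm. About 0.22 kg. Its origin is the centre of its open underside, z up. 
- square_cover: White ceramic square cover, 80 x 80 mm, hollow below (inside 72 x 72 mm and 46 mm high), roof at height 60 mm with a raised panel to 63 mm. On the roof a wooden bar handle along x, 30 mm long and 15 mm thick (in y), its top at height 92 mm. About 0.22 kg; fits its dish in any quarter turn. Its origin is the centre of its open underside, z up. 
- spice_jar: Bystander: glass spice jar with a black cap, 45 mm across, 105 mm high. Origin: centre of its underside. To be left alone. Behind it a wall cabinet hangs over the back right of the worktop, where x > 0.57, y < 0.15 and z > 0.47: keep the wrist out of it.
- tuna_tin: Bystander: flat round tin, 86 mm across, 40 mm high. Origin: centre of its underside. To be left alone.
Not all that is in view belongs to the job. Several things have the shape of the lemon; the one meant has the colours described above.

How it is judged:
At the end, for the whole second after the job is handed in: Lemon on the oblong dish and garlic on the round dish (origins within 40 mm of its middle); each cover upright (3 degrees) on the seat of its own dish (within 12 mm of its middle, underside 5 to 12 mm above the dish's), dishes flat on the worktop, all at rest (horizontal distance between oblong_cover and oblong_dish below 0.012 m and z of oblong_cover in the frame of oblong_dish between 0.005 and 0.012 m and angle between each of oblong_cover, oblong_dish, round_cover, round_dish, square_cover, square_dish's own z axis and vertical below 0.06 rad and height (world z) of each of oblong_dish, round_dish, square_dish below 0.01 m and horizontal distance between round_cover and round_dish below 0.012 m and z of round_cover in the frame of round_dish between 0.005 and 0.012 m and horizontal distance between square_cover and square_dish below 0.012 m and z of square_cover in the frame of square_dish between 0.005 and 0.012 m and horizontal distance between lemon and oblong_dish below 0.04 m and z of lemon in the frame of oblong_dish below 0.07 m and horizontal distance between garlic and round_dish below 0.04 m and z of garlic in the frame of round_dish below 0.07 m and linear speed of each of lemon, garlic, oblong_cover, round_cover, square_cover below 0.02 m/s); the robot touches nothing.
It fails at once if the spice jar was pushed away or knocked over (distance of spice_jar from where it was at the start of the episode above 0.03 m or angle between spice_jar's own z axis and vertical above 0.5 rad).
It fails at once if the tin was pushed away or knocked over (distance of tuna_tin from where it was at the start of the episode above 0.03 m or angle between tuna_tin's own z axis and vertical above 0.5 rad).
It fails at once if a cover was tipped over (angle between any of oblong_cover, round_cover, square_cover's own z axis and vertical above 1 rad).
It fails at once if the cherry dish was tipped (angle between square_dish's own z axis and vertical above 0.35 rad).
It also fails if it takes over 147 s, if anything falls off the work surface, if the arm or the gripper's body presses on something with over 40 N, if the wrist force passes 120 N, or if a joint passes its speed limit or range.

## Working session

There is one attempt and no reset: what is moved stays moved. The work goes in short steps, Python scripts to look and compute and a shell command to move; the robot and the scene stay as the last step left them, time stands still between calls to the robot, and variables do not carry over. Pictures are saved under pics/ and viewed, and the job is handed in when it is done.

```bash
ls; mkdir -p pics
cat > h.py <<'E'
import numpy as np, cv2
from scipy.spatial.transform import Rotation as R
from plant import robot, imaging
def cam(name):
    s=robot.read_state(); c=imaging.read_camera(name)
    if 'rvec' in c:
        Rm=cv2.Rodrigues(np.array(c['rvec'],float))[0]; t=np.array(c['tvec'],float)
        c['Rwc']=Rm.T; c['o']=-Rm.T@t
    else:
        T=np.array(c['tool_from_camera']); Rt=R.from_rotvec(s['orientation']).as_matrix()
        c['Rwc']=Rt@T[:3,:3]; c['o']=Rt@T[:3,3]+np.array(s['tool_pos'])
    return c
def slopes(c,uv):
    uv=np.asarray(uv,float).reshape(-1,1,2)
    K=np.array([[c['fx'],0,c['cx']],[0,c['fy'],c['cy']],[0,0,1]])
    return cv2.undistortPoints(uv,K,np.array([c['k1'],0,0,0.]),).reshape(-1,2)
def onplane(c,uv,z):
    s=slopes(c,uv); d=np.c_[s,np.ones(len(s))]@c['Rwc'].T
    return c['o']+d*((z-c['o'][2])/d[:,2])[:,None]
def cloud(c):
    v,u=np.mgrid[0:480,0:640]; s=slopes(c,np.c_[u.ravel(),v.ravel()])
    d=c['depth'].ravel(); P=np.c_[s,np.ones(len(s))]*d[:,None]
    P=P@c['Rwc'].T+c['o']; P[d==0]=np.nan
    return P.reshape(480,640,3)
def save(c,n): cv2.imwrite('pics/'+n,c['color'][:,:,::-1])
E
python3 - <<'E'
from h import *
print(robot.read_state())
for n in ('scene','top','wrist'):
    c=cam(n); save(c,n+'0.png'); print(n,c['o'],c['Rwc'][:,2],c['fx'],c['k1'])
E
```

```text
pics
{'t': 0.0, 'q': array([ 1.23557777e+00,  1.31157823e-01,  1.48929953e+00,  3.51798837e-05,
        1.52299165e+00, -8.53989630e-02]), 'dq': array([ 4.19654124e-05, -2.36342258e-03, -3.69676882e-04,  1.30270921e-03,
       -8.88934877e-04,  8.70244295e-04]), 'joint_torque': array([-1.96133937e-03, -5.59849226e+01, -4.91739786e+01,  7.64376065e-02,
        3.61090084e-02, -1.17383697e-04]), 'tool_pos': array([0.14823154, 0.58116005, 0.40367801]), 'orientation': array([-1.31808234, -1.02204992,  1.02468023]), 'force': array([0.21607998, 0.33846386, 0.01010241]), 'wrist_torque': array([0.01959453, 0.03782561, 0.00956713]), 'opening': 0.09289283872631177}
scene [ 0.13081551 -0.47994534  0.75937507] [ 0.4026255   0.52884417 -0.74713891] 453.47410816732906 -0.05938106311834729
top [0.42569608 0.01556002 1.21078892] [ 0.08514519 -0.00627645 -0.99634879] 505.24589305582674 -0.028194046648311034
wrist [0.07901335 0.59935608 0.38337731] [ 0.24883532 -0.06496812 -0.96636439] 414.7435188809623 0.008072231454110453
```

View pics/scene0.png

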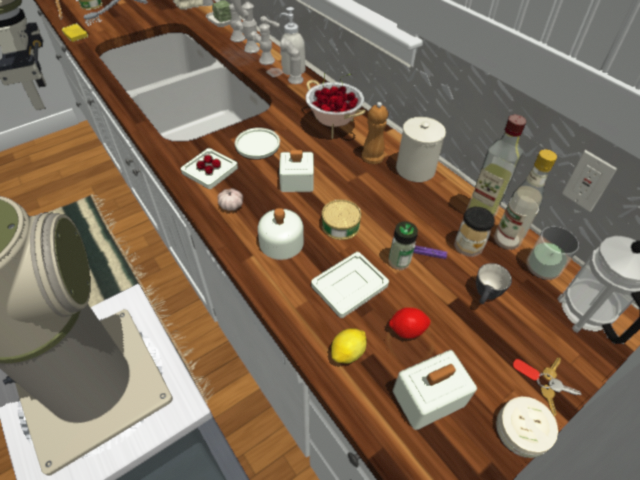

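View pics/top0.png

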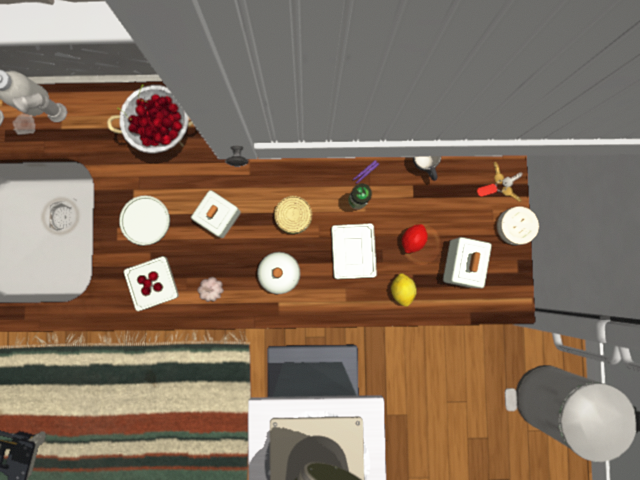

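Run:
```python
from h import *
s=robot.read_state()
print(R.from_rotvec(s['orientation']).as_matrix().round(3))
```

```text
[[ 0.247 -0.    -0.969]
 [ 0.969 -0.001  0.247]
 [-0.001 -1.     0.   ]]
```

Run:
```python
from h import *
c=cam('top'); im=c['color'][:,:,::-1]
cv2.imwrite('pics/crop1.png',cv2.resize(im[165:325,110:310],None,fx=4,fy=4,interpolation=cv2.INTER_CUBIC)[:600])
cv2.imwrite('pics/crop2.png',cv2.resize(im[165:315,320:520],None,fx=4,fy=4,interpolation=cv2.INTER_CUBIC)[:600])
for n,uv,z in [('lemon',(403,290),.028),('red',(414,238),.028),('garlic',(210,289),.03),('obdish',(354,251),.018),('rdish',(145,220),.018),('sqdish',(151,283),.018),('obcov',(475,262),.106),('rcov',(277,273),.098),('sqcov',(212,212),.092),('jar',(361,195),.105),('tin',(293,215),.04)]:
    P=cloud(c); print(n,onplane(c,[uv],z)[0].round(3),P[uv[1],uv[0]].round(3))
```

```text
lemon [ 0.403 -0.208  0.028] [ 0.404 -0.202  0.057]
red [ 0.524 -0.237  0.028] [ 0.522 -0.231  0.057]
garlic [0.412 0.242 0.03 ] [0.412 0.238 0.051]
obdish [ 0.496 -0.096  0.018] [ 0.497 -0.098  0.003]
rdish [0.577 0.4   0.018] [0.579 0.403 0.007]
sqdish [0.428 0.383 0.018] [0.428 0.377 0.04 ]
obcov [ 0.463 -0.354  0.106] [ 0.463 -0.354  0.105]
rcov [0.446 0.082 0.098] [0.446 0.081 0.101]
sqcov [0.584 0.226 0.092] [0.584 0.226 0.092]
jar [ 0.615 -0.106  0.105] [ 0.615 -0.106  0.105]
tin [0.581 0.046 0.04 ] [0.582 0.047 0.036]
```

View pics/crop1.png

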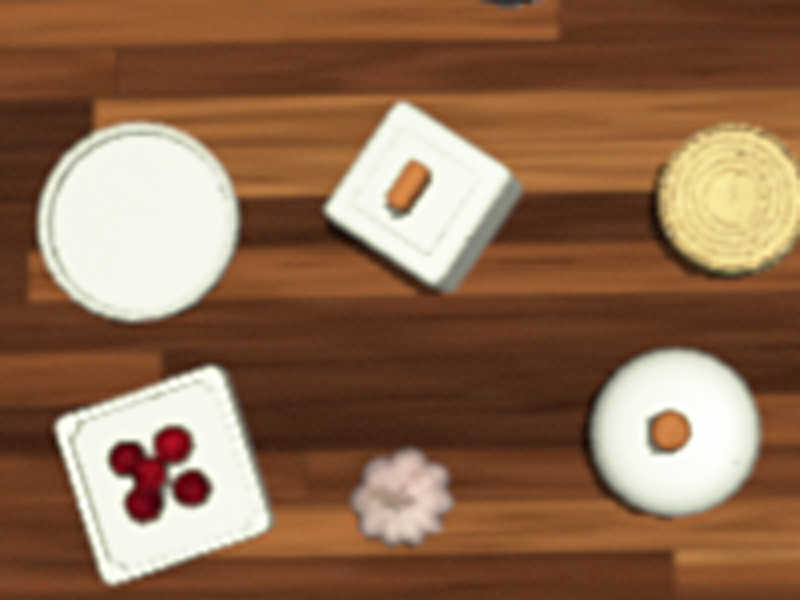

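View pics/crop2.png

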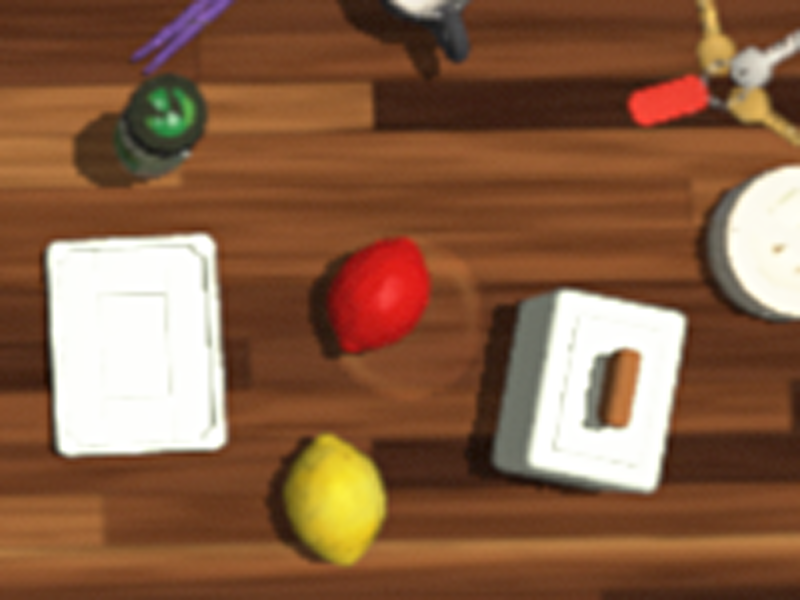

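```bash
cat > meas.py <<'E'
from h import *
def rect(p):
    r=cv2.minAreaRect(p[:,:2].astype(np.float32)*1000); (cx,cy),(w,h),a=r
    if w<h: w,h,a=h,w,a+90
    a=(a+90)%180-90
    return np.round([cx,cy,w,h,a],1)
def rep(c,tag):
    P=cloud(c); 
    for n,xy,zr,rad in [('obcov roof',(.463,-.354),(.068,.083),.08),('obcov bar',(.463,-.354),(.09,.12),.05),
      ('rcov knob',(.446,.082),(.085,.12),.05),('sqcov roof',(.584,.226),(.054,.069),.07),('sqcov bar',(.584,.226),(.078,.11),.04),
      ('jar',(.615,-.106),(.09,.12),.04)]:
        m=(np.hypot(P[...,0]-xy[0],P[...,1]-xy[1])<rad)&(P[...,2]>zr[0])&(P[...,2]<zr[1])
        if m.sum()>8: print(tag,n,m.sum(),rect(P[m]),P[m].mean(0).round(4))
    im=c['color'].astype(int); wh=(im.min(2)>150)&(im.max(2)-im.min(2)<45)
    for n,xy,rad in [('obdish',(.496,-.096),.085),('rdish',(.577,.4),.075),('sqdish',(.428,.383),.08)]:
        u=np.array([[j,i] for i in range(0,480) for j in range(0,640)]) 
        Q=onplane(c,u,.018).reshape(480,640,3)
        m=wh&(np.hypot(Q[...,0]-xy[0],Q[...,1]-xy[1])<rad)
        if m.sum()>50: print(tag,n,m.sum(),rect(Q[m]),'z',np.nanpercentile(P[m][:,2],[5,50,95]).round(3))
    hsv=cv2.cvtColor(c['color'],cv2.COLOR_RGB2HSV)
    Q=onplane(c,u,.028).reshape(480,640,3)
    m=(hsv[...,0]>20)&(hsv[...,0]<34)&(hsv[...,1]>150)&(hsv[...,2]>90)&(np.hypot(Q[...,0]-.403,Q[...,1]+.208)<.07)
    if m.sum()>50: print(tag,'lemon',m.sum(),rect(Q[m]),Q[m].mean(0).round(4))
    m=(P[...,2]>.012)&(np.hypot(P[...,0]-.412,P[...,1]-.24)<.05)
    if m.sum()>50: print(tag,'garlic',m.sum(),rect(P[m]),P[m].mean(0).round(4),P[m][:,2].max())
E
python3 - <<'E'
from meas import *
for n in('top','scene'): rep(cam(n),n)
E
```

```text
top obcov roof 1314 [ 464.3 -356.   104.    76.8  -12. ] [ 0.4634 -0.354   0.0739]
top obcov bar 171 [ 463.6 -356.6   45.    16.4  -12.2] [ 0.4635 -0.3548  0.1026]
top rcov knob 96 [448.   82.   22.2  22.2  89.1] [0.4475 0.0817 0.0957]
top sqcov roof 1052 [587.3 229.   80.5  79.5  55.9] [0.5861 0.2279 0.0601]
top sqcov bar 95 [587.3 229.4  29.   16.  -38.8] [0.5865 0.2283 0.0892]
top jar 336 [ 620.6 -107.1   44.6   43.7   -3.2] [ 0.6196 -0.107   0.103 ]
top obdish 2223 [497.3 -95.5 126.1  99.1   1.9] z [0.001 0.008 0.018]
top rdish 1901 [577.7 402.  115.5 114.8   0.6] z [0.005 0.009 0.018]
top sqdish 1543 [427.4 385.2 103.5 102.8 -71.6] z [0.004 0.01  0.019]
top lemon 601 [ 403.6 -208.6   63.    61.   -34.7] [ 0.4041 -0.2092  0.028 ]
top garlic 449 [411.1 243.2  55.5  54.  -26.4] [0.4117 0.2416 0.0366] 0.05727728006106014
scene obcov roof 2532 [ 461.9 -356.1  105.3   75.6  -12.4] [ 0.4564 -0.3586  0.0748]
scene obcov bar 360 [ 462.4 -355.9   46.6   16.3  -12.7] [ 0.4598 -0.3572  0.1034]
scene rcov knob 109 [443.7  80.2  22.6  22.2 -32.1] [0.443  0.0778 0.0945]
scene sqcov roof 638 [584.1 228.1  81.5  78.2  55.4] [0.5797 0.2197 0.0601]
scene sqcov bar 101 [584.6 226.9  28.5  16.3 -29.5] [0.5835 0.2253 0.0871]
scene jar 411 [ 618.2 -108.4   44.9   44.2   81.7] [ 0.615  -0.1116  0.1019]
scene obdish 2605 [494.7 -96.7 127.1 101.4   1.8] z [0.002 0.008 0.018]
scene rdish 972 [574.9 400.7 116.6 116.6 -35.1] z [0.006 0.009 0.017]
scene sqdish 783 [425.1 383.9 106.7 103.9 -71.5] z [0.006 0.01  0.019]
scene lemon 1001 [ 402.9 -208.    66.8   62.6   53.2] [ 0.4016 -0.2088  0.028 ]
scene garlic 415 [407.3 239.4  57.   50.1 -26. ] [0.4047 0.2326 0.033 ] 0.05629787778520412
```

```bash
cat > go.py <<'E'
import sys
from h import *
def go(x,y,z,psi):
    s=robot.read_state(); M=R.from_rotvec(s['orientation']).as_matrix()
    cur=np.degrees(np.arctan2(M[1,0],M[0,0])); tw=-np.radians((psi-cur+180)%360-180)
    p=np.radians(psi); d=(np.array([x,y,z])-s['tool_pos'])*1000
    print('t',round(s['t'],2),'pos',s['tool_pos'].round(4),'psi',cur.round(2),'tilt',(M[:2,1]).round(4),'q',np.round(s['q'],2),'F',s['force'].round(1),'op',round(s['opening'],4))
    print('TWIST',tw.round(3),'rows@.14',(abs(tw)/.14).round(1),' then X',(d[0]*np.cos(p)+d[1]*np.sin(p)).round(1),'Y',(-d[2]).round(1),'Z',(-d[0]*np.sin(p)+d[1]*np.cos(p)).round(1))
if __name__=='__main__': go(*map(float,sys.argv[1:]))
E
python3 go.py .586 .2285 .33 55.7
python3 - <<'E'
from meas import *
for n in('top','scene'):
    c=cam(n)
    hsv=cv2.cvtColor(c['color'],cv2.COLOR_RGB2HSV)
    u=np.array([[j,i] for i in range(0,480) for j in range(0,640)]) 
    Q=onplane(c,u,.028).reshape(480,640,3)
    m=(hsv[...,0]>18)&(hsv[...,0]<36)&(hsv[...,1]>120)&(hsv[...,2]>60)&(np.hypot(Q[...,0]-.403,Q[...,1]+.208)<.07)
    p=Q[m][:,:2]; w,v=np.linalg.eigh(np.cov(p.T)); print(p.mean(0),2*np.sqrt(w)*1000,np.degrees(np.arctan2(v[1,1],v[0,1])))
E
```

```text
t 0.3 pos [0.1483 0.5813 0.4044] psi 75.69 tilt [-0.0002 -0.0006] q [ 1.24  0.13  1.49  0.    1.52 -0.09] F [-0.2 -0.3 -0.5] op 0.0933
TWIST 0.349 rows@.14 2.5  then X -44.8 Y 74.4 Z -560.4
[ 0.40400488 -0.20880103] [29.83181081 37.24525447] -171.43410663143214
[ 0.40136682 -0.20880772] [29.17805629 39.37061262] -163.67584042305435
```

```bash
python3 -m inch '[{"twist":0.116},{"twist":0.116},{"twist":0.116},{"z":-40},{"z":-40,"x":-5},{"z":-40,"x":-5},{"z":-40,"x":-5},{"z":-40,"x":-5},{"z":-40,"x":-5},{"z":-40,"x":-5},{"z":-40,"x":-5}]' 1 25; python3 -m inch '[{"z":-40,"x":-5},{"z":-40,"x":-5},{"z":-40},{"z":-40},{"z":-40},{"z":-40},{"y":35},{"y":35},{},{}]'; python3 go.py .586 .2285 .33 55.7
python3 - <<'E'
from meas import *
c=cam('wrist'); save(c,'w1.png'); rep(c,'wrist')
E
```

```text
t 0.4 pos [0.1483 0.5814 0.4046] psi 75.69 tilt [-0.0001 -0.0002] q [ 1.24  0.13  1.49  0.    1.52 -0.09] F [ 0.9 -0.   1.1] op 0.093
TWIST 0.349 rows@.14 2.5  then X -44.8 Y 74.6 Z -560.4
wrist sqdish 1318 [377.8 396.8  86.8  38.2  75.6] z [0.008 0.01  0.019]$[0]: bad value
$[0]: bad value
```

View pics/w1.png

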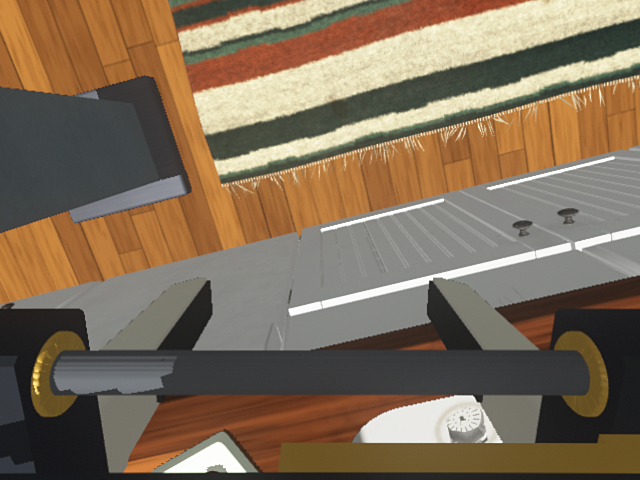

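```bash
python3 -m inch '[{"x":0,"y":0,"z":0,"twist":0.116},{"x":0,"y":0,"z":0,"twist":0.116},{"x":0,"y":0,"z":0,"twist":0.116},{"x":0,"y":0,"z":-40,"twist":0},{"x":-5,"y":0,"z":-40,"twist":0},{"x":-5,"y":0,"z":-40,"twist":0},{"x":-5,"y":0,"z":-40,"twist":0},{"x":-5,"y":0,"z":-40,"twist":0},{"x":-5,"y":0,"z":-40,"twist":0},{"x":-5,"y":0,"z":-40,"twist":0}]' 1 25; python3 go.py .586 .2285 .33 55.7
```

```text
t: 1.45
tool_pos: [0.3639, 0.3977, 0.405]
orientation: [-1.434, -0.759, 0.758]
force: [-0.6, 0.8, 0.2]
opening: 0.0929
t 1.45 pos [0.3639 0.3977 0.405 ] psi 55.76 tilt [0.0004 0.0004] q [ 0.73 -0.03  1.66 -0.    1.52 -0.24] F [-0.6  0.8  0.2] op 0.0929
TWIST 0.001 rows@.14 0.0  then X -14.6 Y 75.0 Z -278.9
```

```bash
python3 -m inch '[{"x":-5,"y":0,"z":-45,"twist":0},{"x":-5,"y":0,"z":-45,"twist":0},{"x":-5,"y":0,"z":-45,"twist":0},{"x":0,"y":0,"z":-45,"twist":0},{"x":0,"y":0,"z":-45,"twist":0},{"x":0,"y":0,"z":-40,"twist":0},{"x":0,"y":0,"z":-15,"twist":0},{"x":0,"y":35,"z":0,"twist":0},{"x":0,"y":35,"z":0,"twist":0},{"x":0,"y":0,"z":0,"twist":0},{"x":0,"y":0,"z":0,"twist":0}]'; python3 go.py .586 .2285 .33 55.7
python3 - <<'E'
from meas import *
c=cam('wrist'); save(c,'w2.png'); rep(c,'wrist')
E
```

```text
t: 2.55
tool_pos: [0.5853, 0.2294, 0.3346]
orientation: [-1.434, -0.757, 0.761]
force: [0.2, 0.4, -0.3]
opening: 0.0931
t 2.55 pos [0.5853 0.2294 0.3346] psi 55.78 tilt [-0.002  -0.0004] q [ 0.29  0.25  1.48  0.    1.41 -0.68] F [ 0.2  0.4 -0.3] op 0.0931
TWIST 0.001 rows@.14 0.0  then X -0.3 Y 4.6 Z -1.1
wrist sqcov roof 13100 [585.4 229.6  79.9  79.2  55.8] [0.5826 0.2315 0.0606]
wrist sqcov bar 1348 [585.7 229.3  30.1  14.6 -34.2] [0.5842 0.2304 0.0903]
wrist rdish 9002 [596.4 421.4 102.9  62.8 -33.8] z [0.008 0.009 0.017]
wrist garlic 2895 [425.1 235.7  54.6  23.5  61.1] [0.426  0.2372 0.0335] 0.04593439550665951
```

View pics/w2.png

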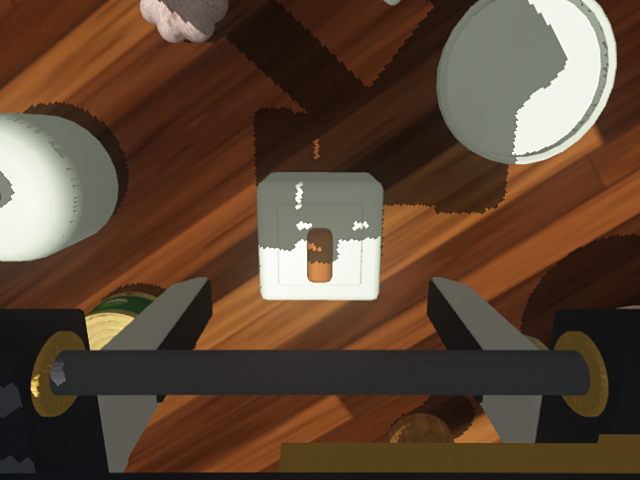

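```bash
python3 -m inch '[{"x":0,"y":20,"z":0,"twist":0},{"x":0,"y":20,"z":0,"twist":0},{"x":0,"y":20,"z":0,"twist":0},{"x":0,"y":15,"z":0,"twist":0},{"x":0,"y":7,"z":0,"twist":0},{"x":0,"y":0,"z":0,"twist":0},{"x":0,"y":0,"z":0,"twist":0}]'; python3 go.py .5855 .2294 .252 55.8
```

```text
t: 3.3
tool_pos: [0.5863, 0.2292, 0.2541]
orientation: [-1.435, -0.76, 0.757]
force: [0.6, 1.3, 0.4]
opening: 0.0935
t 3.3 pos [0.5863 0.2292 0.2541] psi 55.75 tilt [0.0016 0.0004] q [ 0.29  0.32  1.55 -0.    1.27 -0.68] F [0.6 1.3 0.4] op 0.0935
TWIST -0.001 rows@.14 0.0  then X -0.3 Y 2.1 Z 0.8
```

```bash
python3 -m inch '[{"x":0,"y":1,"z":0,"twist":0},{"x":0,"y":0,"z":0,"twist":0},{"x":0,"y":0,"z":0,"twist":0},{"x":0,"y":0,"z":0,"twist":0},{"x":0,"y":0,"z":0,"twist":0},{"x":0,"y":0,"z":0,"twist":0},{"x":0,"y":0,"z":0,"twist":0},{"x":0,"y":0,"z":0,"twist":0},{"x":0,"y":0,"z":0,"twist":0}]' -1 30; python3 -m inch '[{"x":0,"y":-10,"z":0,"twist":0},{"x":0,"y":-15,"z":0,"twist":0},{"x":0,"y":-25,"z":0,"twist":0},{"x":0,"y":-25,"z":0,"twist":0},{"x":0,"y":-20,"z":0,"twist":0},{"x":0,"y":0,"z":0,"twist":0}]'; python3 go.py .4263 .3845 .35 18.4
python3 - <<'E'
from meas import *
c=cam('wrist'); save(c,'w3.png')
E
```

```text
t: 4.2
tool_pos: [0.5858, 0.229, 0.2517]
orientation: [-1.434, -0.759, 0.759]
force: [0.4, -0.7, 0.5]
opening: 0.0257
t: 4.8
tool_pos: [0.587, 0.2294, 0.3521]
orientation: [-1.436, -0.765, 0.753]
force: [1.0, 1.1, -1.6]
opening: 0.0144
t 4.8 pos [0.587  0.2294 0.3521] psi 55.75 tilt [0.0072 0.0022] q [ 0.29  0.24  1.47 -0.    1.43 -0.68] F [ 1.   1.1 -1.6] op 0.0144
TWIST 0.652 rows@.14 4.7  then X -103.5 Y 2.1 Z 197.9
```

View pics/w3.png

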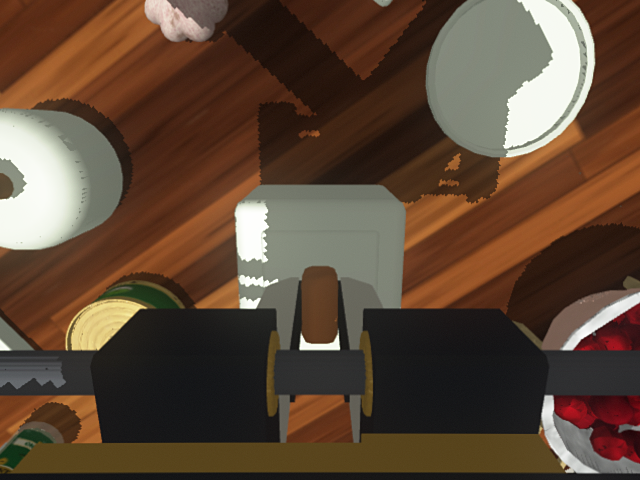

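```bash
cat > held.py <<'E'
from h import *
def held(rad=.065,zb=(.10,.165)):
    s=robot.read_state(); c=cam('wrist'); P=cloud(c); M=R.from_rotvec(s['orientation']).as_matrix()
    T=(P-s['tool_pos'])@M  # tool coords
    return s,c,T
if __name__=='__main__':
    s,c,T=held(); im=c['color'].astype(int)
    wh=(im.min(2)>90)&(im.max(2)-im.min(2)<45)
    m=wh&(abs(T[...,0])<.055)&(abs(T[...,2])<.075)&(T[...,1]>.180)&(T[...,1]<.215)
    p=T[m]; print(m.sum(),'y pct',np.percentile(p[:,1],[5,25,50,75,95]).round(4),'xrange',p[:,0].min().round(4),p[:,0].max().round(4),'z',p[:,2].min().round(4),p[:,2].max().round(4))
    A=np.c_[p[:,0],p[:,2],np.ones(len(p))]; k=np.linalg.lstsq(A,p[:,1],rcond=None)[0]; print('plane',k.round(4))
    hh=T[(im[...,0]-im[...,2]>40)&(abs(T[...,0])<.02)&(abs(T[...,2])<.04)&(T[...,1]>.13)&(T[...,1]<.19)]
    if len(hh): print('bar y',np.percentile(hh[:,1],[2,50]).round(4),'x',np.percentile(hh[:,0],[2,98]).round(4),'z',np.percentile(hh[:,2],[2,98]).round(4))
E
python3 held.py
```

```text
14969 y pct [0.2013 0.2023 0.2047 0.2057 0.2087] xrange -0.0394 0.0405 z -0.0358 0.0395
plane [-0.0082  0.0602  0.2031]
bar y [0.172  0.1736] x [-0.0065  0.0073] z [-0.0134  0.0143]
```

```bash
python3 -m inch '[{"x":0,"y":0,"z":0,"twist":0.109},{"x":0,"y":0,"z":0,"twist":0.109},{"x":0,"y":0,"z":0,"twist":0.109},{"x":0,"y":0,"z":0,"twist":0.109},{"x":0,"y":0,"z":0,"twist":0.109},{"x":0,"y":0,"z":0,"twist":0.107},{"x":-10,"y":0,"z":20,"twist":0},{"x":-15,"y":0,"z":30,"twist":0},{"x":-15,"y":0,"z":30,"twist":0},{"x":-15,"y":0,"z":30,"twist":0},{"x":-15,"y":0,"z":30,"twist":0}]' -1 45; python3 -m inch '[{"x":-15,"y":0,"z":28,"twist":0},{"x":-13,"y":0,"z":20,"twist":0},{"x":-5,"y":0,"z":10,"twist":0},{"x":0,"y":0,"z":0,"twist":0},{"x":0,"y":0,"z":0,"twist":0}]' ;python3 go.py .4263 .3845 .33 18.4; python3 held.py
python3 - <<'E'
from meas import *
c=cam('wrist'); save(c,'w4.png')
for n in ('top','scene'):
  c=cam(n); rep(c,n); save(c,n+'4.png')
E
```

```text
t: 6.0
tool_pos: [0.4737, 0.3402, 0.3446]
orientation: [-1.557, -0.249, 0.254]
force: [0.8, 0.7, -3.5]
opening: 0.0141
t: 6.5
tool_pos: [0.426, 0.3839, 0.346]
orientation: [-1.557, -0.252, 0.252]
force: [0.4, 0.2, -2.1]
opening: 0.0144
t 6.5 pos [0.426  0.3839 0.346 ] psi 18.4 tilt [-0.0004 -0.0011] q [ 0.64  0.09  1.64 -0.    1.41  0.32] F [ 0.4  0.2 -2.1] op 0.0144
TWIST -0.0 rows@.14 0.0  then X 0.4 Y 16.0 Z 0.5
14837 y pct [0.2013 0.2024 0.2047 0.2057 0.2086] xrange -0.0396 0.0404 z -0.0357 0.0395
plane [-0.0081  0.0525  0.2035]
bar y [0.172  0.1736] x [-0.0067  0.0067] z [-0.0136  0.0143]
top obcov roof 1319 [ 464.  -356.3  104.2   77.1  -12.1] [ 0.4638 -0.3539  0.074 ]
top obcov bar 170 [ 463.4 -356.6   45.1   16.1  -12.6] [ 0.4634 -0.3547  0.1029]
top rcov knob 96 [448.   82.   22.6  22.2  89.1] [0.4476 0.0817 0.0954]
top jar 332 [ 620.6 -107.3   44.    43.4   72.3] [ 0.6198 -0.107   0.1031]
top obdish 2226 [497.2 -95.5 126.3  99.1   1.8] z [0.001 0.008 0.018]
top rdish 1902 [577.7 402.  115.5 114.8   0.6] z [0.005 0.009 0.018]
top sqdish 1261 [429.7 386.1 107.8 104.   18.1] z
[... 191 characters left out ...]
ne obcov roof 2540 [ 461.9 -356.4  104.6   75.6  -12.1] [ 0.4563 -0.3587  0.0748]
scene obcov bar 361 [ 462.1 -356.    46.5   15.9  -13.9] [ 0.4599 -0.3572  0.1033]
scene rcov knob 108 [445.   79.6  22.2  21.1  21.2] [0.4433 0.0779 0.0944]
scene jar 412 [ 617.6 -109.5   45.1   44.2  -28. ] [ 0.6148 -0.1117  0.1019]
scene obdish 2604 [494.8 -96.7 127.  101.4   1.8] z [0.002 0.008 0.018]
scene rdish 974 [574.8 400.7 116.6 116.4  54.9] z [0.006 0.009 0.017]
scene sqdish 409 [429.2 371.9 104.2  81.9  17.9] z [0.006 0.012 0.019]
scene lemon 999 [ 402.9 -208.    66.8   62.6   53.2] [ 0.4015 -0.2089  0.028 ]
scene garlic 417 [408.2 239.6  56.9  49.8 -21.5] [0.4048 0.2326 0.033 ] 0.05775206064886096
```

View pics/w4.png

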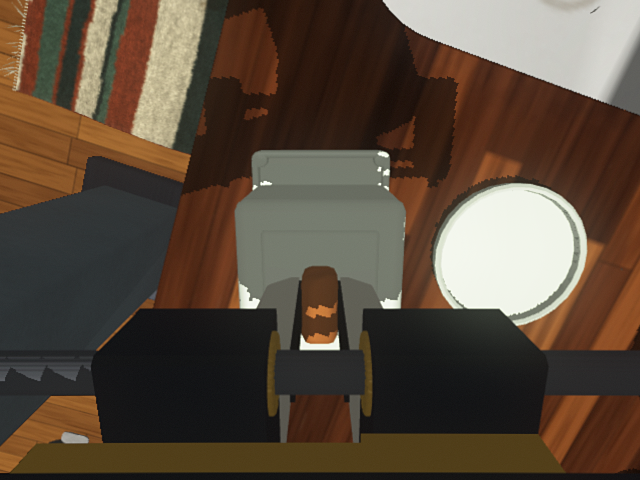

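View pics/scene4.png

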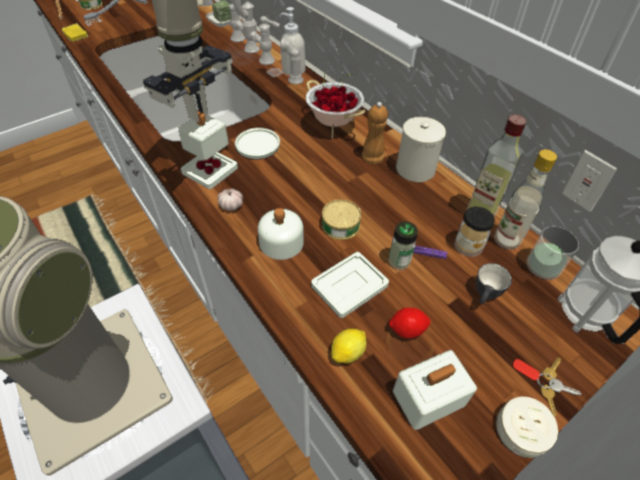

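```bash
python3 -m inch '[{"x":0,"y":12,"z":0,"twist":0},{"x":0,"y":12,"z":0,"twist":0},{"x":0,"y":12,"z":0,"twist":0},{"x":0,"y":10,"z":0,"twist":0},{"x":0,"y":6,"z":0,"twist":0},{"x":0,"y":0,"z":0,"twist":0},{"x":0,"y":0,"z":0,"twist":0}]' ;python3 go.py .4263 .3845 .273 18.4
python3 - <<'E'
from meas import *
c=cam('wrist'); save(c,'w5.png')
E
```

```text
t: 7.4
tool_pos: [0.4257, 0.3845, 0.2948]
orientation: [-1.556, -0.252, 0.252]
force: [0.7, 0.5, -2.1]
opening: 0.0147
t 7.4 pos [0.4257 0.3845 0.2948] psi 18.4 tilt [0. 0.] q [ 0.65  0.14  1.68 -0.    1.32  0.32] F [ 0.7  0.5 -2.1] op 0.0147
TWIST -0.0 rows@.14 0.0  then X 0.6 Y 21.8 Z -0.2
```

View pics/w5.png

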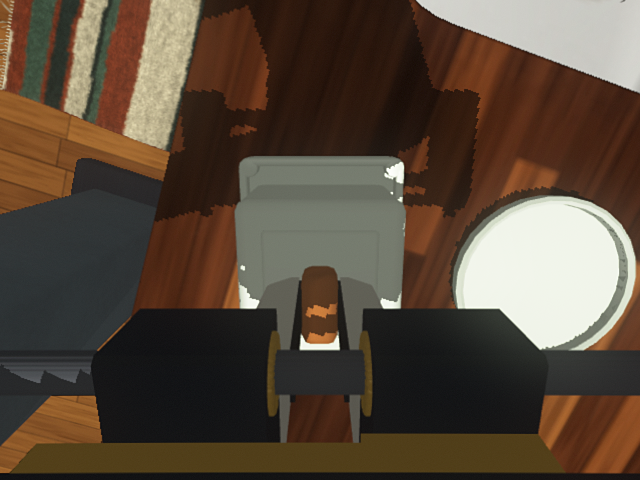

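```bash
cat > rim.py <<'E'
from held import *
import sys
# rim top points (world z 12..24mm) in tool coords around held cover
s,c,T=held(); P=cloud(c); im=c['color'].astype(int)
L=float(sys.argv[1]) if len(sys.argv)>1 else .075
m=(P[...,2]>.013)&(P[...,2]<.024)&(abs(T[...,0])<L)&(abs(T[...,2])<L)
p=T[m]; print(m.sum(),'x',np.percentile(p[:,0],[0.5,99.5]).round(4),'z',np.percentile(p[:,2],[0.5,99.5]).round(4))
E
python3 rim.py
```

```text
2145 x [-0.0497  0.0514] z [0.028  0.0535]
```

```bash
python3 -m inch '[{"x":1,"y":0,"z":2,"twist":0},{"x":0,"y":8,"z":0,"twist":0},{"x":0,"y":6,"z":0,"twist":0},{"x":0,"y":3,"z":0,"twist":0},{"x":0,"y":2,"z":0,"twist":0},{"x":0,"y":0,"z":0,"twist":0},{"x":0,"y":0,"z":0,"twist":0}]' ;python3 go.py .4263 .3845 .273 18.4
```

```text
t: 8.2
tool_pos: [0.426, 0.3866, 0.2758]
orientation: [-1.556, -0.252, 0.252]
force: [0.8, -0.4, -3.3]
opening: 0.0146
t 8.2 pos [0.426  0.3866 0.2758] psi 18.39 tilt [0.0001 0.0001] q [0.65 0.16 1.69 0.   1.28 0.33] F [ 0.8 -0.4 -3.3] op 0.0146
TWIST -0.0 rows@.14 0.0  then X -0.4 Y 2.8 Z -2.1
```

```bash
python3 -m inch '[{"x":0,"y":2,"z":0,"twist":0},{"x":0,"y":1,"z":0,"twist":0},{"x":0,"y":0,"z":0,"twist":0},{"x":0,"y":0,"z":0,"twist":0}]' ;python3 go.py .4263 .3845 .273 18.4; python3 rim.py
```

```text
t: 8.6
tool_pos: [0.4264, 0.3868, 0.2738]
orientation: [-1.555, -0.253, 0.25]
force: [1.4, -0.4, 5.2]
opening: 0.0145
t 8.6 pos [0.4264 0.3868 0.2738] psi 18.38 tilt [0.0016 0.001 ] q [ 0.65  0.16  1.7  -0.    1.28  0.33] F [ 1.4 -0.4  5.2] op 0.0145
TWIST -0.0 rows@.14 0.0  then X -0.9 Y 0.8 Z -2.1
3173 x [-0.0515  0.0501] z [-0.0327  0.0515]
```

```bash
python3 -m inch '[{"x":0,"y":0,"z":0,"twist":0},{"x":0,"y":0,"z":0,"twist":0},{"x":0,"y":0,"z":0,"twist":0},{"x":0,"y":0,"z":0,"twist":0},{"x":0,"y":-10,"z":0,"twist":0},{"x":0,"y":-30,"z":0,"twist":0},{"x":0,"y":-40,"z":0,"twist":0},{"x":0,"y":0,"z":0,"twist":0}]' 1;python3 go.py .411 .2415 .33 90
cat > cov.py <<'E'
from h import *
# relation of seated cover & dish, wrist/top/scene: cov.py name
import sys
from meas import rect
D={'sq':((.426,.3855),(.064,.080),(.09,.115)),'r':((.5765,.4015),None,(.092,.125)),'ob':((.496,-.096),(.078,.094),(.10,.13))}
xy,roof,h=D[sys.argv[1]]
for n in sys.argv[2:]:
    c=cam(n); save(c,'cov_%s_%s.png'%(sys.argv[1],n)); P=cloud(c); d=np.hypot(P[...,0]-xy[0],P[...,1]-xy[1])
    for t,zr,r in (('roof',roof,.07),('handle',h,.05),('rim',(.010,.024),.09)):
        if zr:
            m=(d<r)&(P[...,2]>zr[0])&(P[...,2]<zr[1])
            if m.sum()>8:
                A=np.c_[P[m][:,:2]-xy,np.ones(m.sum())]; k=np.linalg.lstsq(A,P[m][:,2],rcond=None)[0]
                print(n,t,m.sum(),rect(P[m]),'zmed',np.median(P[m][:,2]).round(4),'plane',k.round(3))
E
python3 cov.py sq wrist scene
```

```text
t: 9.45
tool_pos: [0.4274, 0.3878, 0.3604]
orientation: [-1.551, -0.259, 0.244]
force: [1.1, 0.9, 1.0]
opening: 0.074
t 9.45 pos [0.4274 0.3878 0.3604] psi 18.4 tilt [0.0085 0.0065] q [0.65 0.09 1.62 0.   1.43 0.33] F [1.1 0.9 1. ] op 0.074
TWIST -1.25 rows@.14 8.9  then X -146.3 Y 30.4 Z 16.4
wrist roof 11524 [427.3 387.1  79.6  78.3  18.4] zmed 0.0693 plane [ 0.004 -0.007  0.07 ]
wrist handle 1163 [427.1 387.   29.4  14.8 -71.4] zmed 0.1001 plane [ 0.028 -0.072  0.1  ]
wrist rim 2536 [426.  388.1 102.1 100.8  18.6] zmed 0.0174 plane [ 0.003 -0.004  0.017]
scene roof 598 [427.2 384.5  83.2  79.9 -71.7] zmed 0.0695 plane [0.012 0.025 0.07 ]
scene handle 81 [427.3 383.7  30.1  17.2 -66.6] zmed 0.0985 plane [0.128 0.184 0.098]
scene rim 438 [425.6 386.3 107.2 104.5 -71.7] zmed 0.0164 plane [0.005 0.007 0.016]
```

View pics/cov_sq_wrist.png

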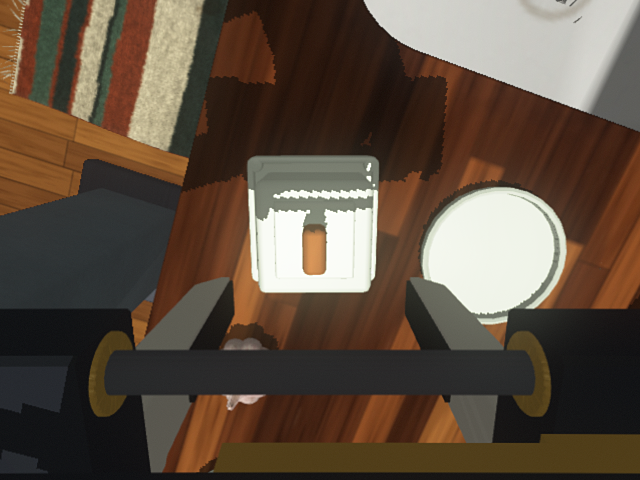

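```bash
python3 go.py .411 .2415 .36 18.4; python3 -m inch '[{"x":0,"y":0,"z":-20,"twist":0},{"x":-10,"y":0,"z":-30,"twist":0},{"x":-15,"y":0,"z":-30,"twist":0},{"x":-15,"y":0,"z":-30,"twist":0},{"x":-10,"y":0,"z":-20,"twist":0},{"x":-10,"y":0,"z":0,"twist":0},{"x":0,"y":0,"z":0,"twist":0},{"x":0,"y":0,"z":0,"twist":0}]'; python3 go.py .411 .2415 .20 18.4
python3 - <<'E'
from meas import *
c=cam('wrist'); save(c,'w6.png'); rep(c,'wrist')
P=cloud(c)
for lo,hi in ((.015,.06),(.025,.035),(.035,.045),(.046,.06)):
    m=(np.hypot(P[...,0]-.411,P[...,1]-.2415)<.05)&(P[...,2]>lo)&(P[...,2]<hi)
    if m.sum()>5: print(lo,m.sum(),rect(P[m]),P[m].mean(0).round(4))
E
```

```text
t 9.55 pos [0.4264 0.387  0.3549] psi 18.39 tilt [0.003  0.0023] q [0.65 0.09 1.62 0.   1.42 0.33] F [ 0.9  0.  -0.5] op 0.0816
TWIST -0.0 rows@.14 0.0  then X -60.5 Y -5.1 Z -133.2
t: 10.35
tool_pos: [0.4098, 0.245, 0.3524]
orientation: [-1.556, -0.252, 0.253]
force: [-0.7, -0.2, -0.2]
opening: 0.0928
t 10.35 pos [0.4098 0.245  0.3524] psi 18.42 tilt [-0.0004  0.0002] q [ 0.43 -0.18  1.89  0.    1.43  0.11] F [-0.7 -0.2 -0.2] op 0.0928
TWIST 0.0 rows@.14 0.0  then X 0.1 Y 152.4 Z -3.7
wrist rdish 15622 [558.7 393.7 115.9  78.1 -60.1] z [0.008 0.009 0.017]
wrist sqdish 5135 [462.6 385.7  75.4  47.1 -71.8] z [0.065 0.069 0.073]
wrist garlic 45184 [409.  246.9  97.8  61.3  18.9] [0.4072 0.2646 0.2417] 0.28574359172797725
0.015 4071 [409.9 244.5  56.6  54.4 -27.5] [0.409  0.2483 0.0378]
0.025 1237 [409.5 244.6  56.2  54.3 -72.6] [0.4081 0.2519 0.0312]
0.035 2172 [409.5 243.7  44.9  44.3  19.7] [0.4095 0.2467 0.0396]
0.046 430 [410.5 241.9  20.8  15.7 -71.1] [0.4095 0.2413 0.0505]
```

View pics/w6.png

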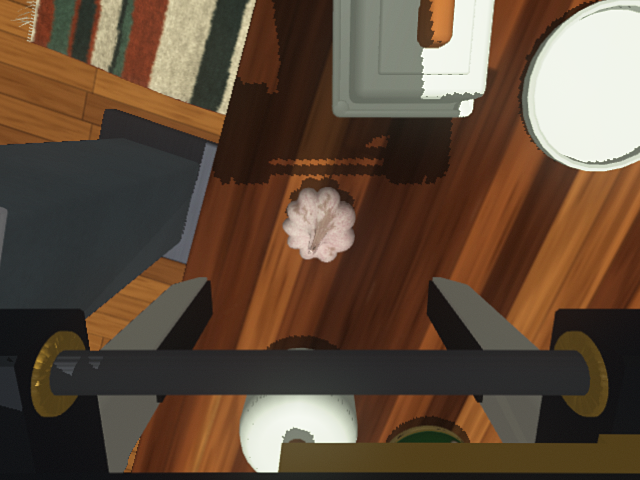

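```bash
python3 -m inch '[{"x":0,"y":30,"z":-1,"twist":0},{"x":0,"y":30,"z":0,"twist":0},{"x":0,"y":30,"z":0,"twist":0},{"x":0,"y":25,"z":0,"twist":0},{"x":0,"y":20,"z":0,"twist":0},{"x":0,"y":12,"z":0,"twist":0},{"x":0,"y":7,"z":0,"twist":0},{"x":0,"y":0,"z":0,"twist":0},{"x":0,"y":0,"z":0,"twist":0}]'; python3 go.py .41 .2435 .198 18.4;  python3 -m inch '[{"x":0,"y":0,"z":0,"twist":0},{"x":0,"y":0,"z":0,"twist":0},{"x":0,"y":0,"z":0,"twist":0},{"x":0,"y":0,"z":0,"twist":0},{"x":0,"y":0,"z":0,"twist":0},{"x":0,"y":0,"z":0,"twist":0},{"x":0,"y":0,"z":0,"twist":0},{"x":0,"y":0,"z":0,"twist":0},{"x":0,"y":0,"z":0,"twist":0}]' -1 15;  python3 -m inch '[{"x":0,"y":0,"z":0,"twist":0},{"x":0,"y":0,"z":0,"twist":0},{"x":0,"y":0,"z":0,"twist":0}]';python3 go.py .41 .2435 .198 18.4
```

```text
t: 11.3
tool_pos: [0.4108, 0.2438, 0.1996]
orientation: [-1.556, -0.253, 0.251]
force: [0.2, -0.9, -0.8]
opening: 0.0929
t 11.3 pos [0.4108 0.2438 0.1996] psi 18.41 tilt [0.0011 0.0005] q [0.43 0.01 2.01 0.   1.12 0.11] F [ 0.2 -0.9 -0.8] op 0.0929
TWIST 0.0 rows@.14 0.0  then X -0.9 Y 1.6 Z 0.0
t: 12.2
tool_pos: [0.4104, 0.2434, 0.1988]
orientation: [-1.556, -0.252, 0.252]
force: [-0.1, -0.4, 1.4]
opening: 0.0511
t: 12.5
tool_pos: [0.4104, 0.2434, 0.1988]
orientation: [-1.556, -0.252, 0.252]
force: [-0.6, -0.8, 2.0]
opening: 0.0509
t 12.5 pos [0.4104 0.2434 0.1988] psi 18.39 tilt [0.0001 0.    ] q [ 0.43  0.01  2.01 -0.    1.12  0.11] F [-0.6 -0.8  2. ] op 0.0509
TWIST -0.0 rows@.14 0.0  then X -0.3 Y 0.8 Z 0.2
```

```bash
python3 -m inch '[{"x":0,"y":-10,"z":0,"twist":0},{"x":0,"y":-20,"z":0,"twist":0},{"x":0,"y":-30,"z":0,"twist":0},{"x":0,"y":-30,"z":0,"twist":0},{"x":0,"y":-30,"z":0,"twist":0},{"x":0,"y":-10,"z":0,"twist":0},{"x":0,"y":0,"z":0,"twist":0}]'; python3 go.py .5765 .4015 .33 18.4; python3 -m inch '[{"x":15,"y":0,"z":8,"twist":0},{"x":30,"y":0,"z":15,"twist":0},{"x":30,"y":0,"z":15,"twist":0},{"x":30,"y":0,"z":15,"twist":0},{"x":30,"y":0,"z":15,"twist":0},{"x":30,"y":0,"z":15,"twist":0},{"x":25,"y":0,"z":9,"twist":0},{"x":12,"y":0,"z":5,"twist":0},{"x":5,"y":0,"z":0,"twist":0},{"x":0,"y":0,"z":0,"twist":0},{"x":0,"y":0,"z":0,"twist":0}]'; python3 go.py .5765 .4015 .208 18.4
python3 - <<'E'
from meas import *
c=cam('wrist'); save(c,'w7.png'); rep(c,'wrist')
E
```

```text
t: 13.2
tool_pos: [0.4109, 0.2437, 0.3306]
orientation: [-1.555, -0.255, 0.249]
force: [0.2, 0.6, 0.4]
opening: 0.0506
t 13.2 pos [0.4109 0.2437 0.3306] psi 18.39 tilt [0.0035 0.0017] q [ 0.43 -0.16  1.91  0.    1.39  0.11] F [0.2 0.6 0.4] op 0.0506
TWIST -0.0 rows@.14 0.0  then X 206.9 Y 0.6 Z 97.5
t: 14.3
tool_pos: [0.5757, 0.4002, 0.3275]
orientation: [-1.557, -0.25, 0.253]
force: [-0.2, -0.1, -0.1]
opening: 0.0506
t 14.3 pos [0.5757 0.4002 0.3275] psi 18.38 tilt [-0.0018 -0.0011] q [ 0.53  0.44  1.26 -0.    1.44  0.21] F [-0.2 -0.1 -0.1] op 0.0506
TWIST -0.0 rows@.14 0.0  then X 1.2 Y 119.5 Z 1.0
wrist rdish 9103 [576.9 404.2 116.8  70.8  14.1] z [0.008 0.009 0.017]
wrist sqdish 7423 [420.4 382.3 116.5 105.8  18.5] z [0.017 0.068 0.072]
```

View pics/w7.png

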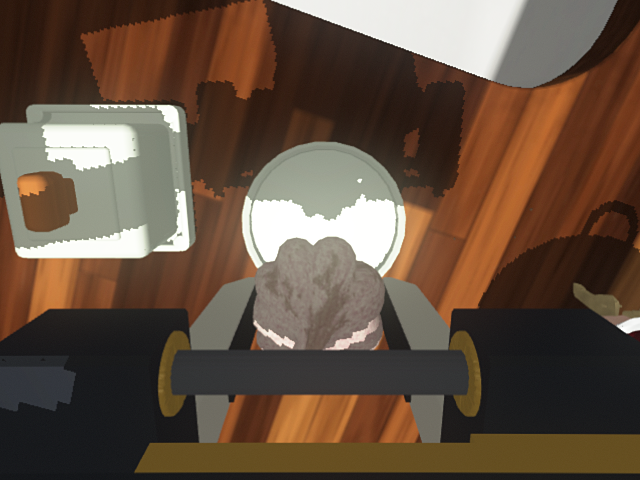

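```bash
python3 -m inch '[{"x":1,"y":30,"z":1,"twist":0},{"x":0,"y":30,"z":0,"twist":0},{"x":0,"y":20,"z":0,"twist":0},{"x":0,"y":0,"z":0,"twist":0},{"x":0,"y":0,"z":0,"twist":0}]'; python3 go.py .5765 .4015 .208 18.4; python3 rim.py .08
```

```text
t: 14.85
tool_pos: [0.5765, 0.4017, 0.2492]
orientation: [-1.556, -0.252, 0.252]
force: [0.3, -0.5, 1.2]
opening: 0.0512
t 14.85 pos [0.5765 0.4017 0.2492] psi 18.39 tilt [-0.0004 -0.0002] q [ 0.54  0.51  1.31 -0.    1.32  0.21] F [ 0.3 -0.5  1.2] op 0.0512
TWIST -0.0 rows@.14 0.0  then X -0.1 Y 41.2 Z -0.2
4181 x [-0.0568  0.0593] z [-0.0415  0.0603]
```

```bash
python3 -m inch '[{"x":1,"y":15,"z":1,"twist":0},{"x":0,"y":12,"z":0,"twist":0},{"x":0,"y":7,"z":0,"twist":0},{"x":0,"y":4,"z":0,"twist":0},{"x":0,"y":2,"z":0,"twist":0},{"x":0,"y":0,"z":0,"twist":0},{"x":0,"y":0,"z":0,"twist":0}]'; python3 go.py .577 .403 .208 18.4
```

```text
t: 15.6
tool_pos: [0.5777, 0.4034, 0.2091]
orientation: [-1.556, -0.253, 0.251]
force: [0.2, -0.5, -0.2]
opening: 0.0511
t 15.6 pos [0.5777 0.4034 0.2091] psi 18.39 tilt [0.0007 0.0005] q [0.54 0.56 1.33 0.   1.25 0.22] F [ 0.2 -0.5 -0.2] op 0.0511
TWIST -0.0 rows@.14 0.0  then X -0.8 Y 1.1 Z -0.2
```

```bash
python3 -m inch '[{"x":0,"y":1,"z":0,"twist":0},{"x":0,"y":0,"z":0,"twist":0},{"x":0,"y":0,"z":0,"twist":0}]';  python3 -m inch '[{"x":0,"y":0,"z":0,"twist":0},{"x":0,"y":0,"z":0,"twist":0},{"x":0,"y":0,"z":0,"twist":0},{"x":0,"y":0,"z":0,"twist":0},{"x":0,"y":0,"z":0,"twist":0},{"x":0,"y":-20,"z":0,"twist":0},{"x":0,"y":-40,"z":0,"twist":0},{"x":0,"y":-40,"z":0,"twist":0},{"x":0,"y":-40,"z":0,"twist":0},{"x":0,"y":0,"z":0,"twist":0},{"x":0,"y":0,"z":0,"twist":0}]' 1; python3 go.py .446 .081 .35 18.4
python3 - <<'E'
from meas import *
for n in ('wrist','top'):
    c=cam(n); save(c,'g_%s.png'%n)
    P=cloud(c); d=np.hypot(P[...,0]-.577,P[...,1]-.402)
    m=(d<.08)&(P[...,2]>.012)&(P[...,2]<.024); print(n,'rim',m.sum(),rect(P[m]))
    if m.sum()>50:
        A=np.c_[P[m][:,:2],np.ones(m.sum())]; 
    m=(d<.05)&(P[...,2]>.03)&(P[...,2]<.08); print(n,'garlic',m.sum(),rect(P[m]),P[m].mean(0).round(4),P[m][:,2].max())
    m=(d<.05)&(P[...,2]>.055)&(P[...,2]<.08); print(n,'top',m.sum(),P[m].mean(0).round(4))
E
```

```text
t: 15.9
tool_pos: [0.5775, 0.4033, 0.2079]
orientation: [-1.556, -0.252, 0.252]
force: [0.3, 0.3, -1.1]
opening: 0.0509
t: 17.0
tool_pos: [0.5779, 0.4035, 0.3499]
orientation: [-1.555, -0.255, 0.249]
force: [1.4, -0.1, -0.7]
opening: 0.0933
t 17.0 pos [0.5779 0.4035 0.3499] psi 18.39 tilt [0.0032 0.0019] q [0.54 0.44 1.22 0.   1.48 0.22] F [ 1.4 -0.1 -0.7] op 0.0933
TWIST -0.0 rows@.14 0.0  then X -226.9 Y -0.1 Z -264.4
wrist rim 3446 [577.  404.  117.2 117.1 -61.2]
wrist garlic 4365 [576.1 404.3  55.8  54.5 -27.4] [0.5754 0.4081 0.0469] 0.06712358104048866
wrist top 469 [0.576  0.4011 0.0595]
top rim 298 [581.4 398.8 118.2 108.7  37. ]
top garlic 443 [576.8 401.3  55.4  54.8 -30.7] [0.5766 0.3985 0.0456] 0.07070979755820184
top top 37 [0.5765 0.399  0.0588]
```

View pics/g_wrist.png

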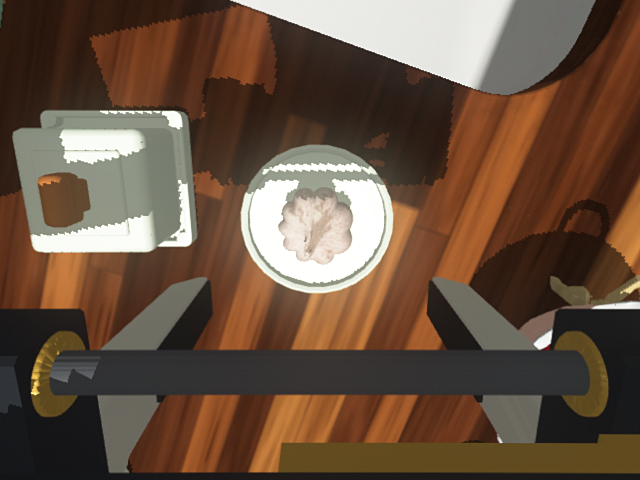

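```bash
python3 -m inch '[{"x":-30,"y":0,"z":-35,"twist":0},{"x":-35,"y":0,"z":-35,"twist":0},{"x":-35,"y":0,"z":-35,"twist":0},{"x":-35,"y":0,"z":-35,"twist":0},{"x":-35,"y":0,"z":-35,"twist":0},{"x":-30,"y":0,"z":-35,"twist":0},{"x":-20,"y":0,"z":-35,"twist":0},{"x":-7,"y":0,"z":-20,"twist":0},{"x":0,"y":0,"z":0,"twist":0},{"x":0,"y":0,"z":0,"twist":0}]'; python3 go.py .446 .081 .35 18.4
python3 - <<'E'
from meas import *
c=cam('wrist'); save(c,'w8.png'); rep(c,'wrist')
P=cloud(c);d=np.hypot(P[...,0]-.446,P[...,1]-.081)
m=(d<.06)&(P[...,2]>.025)&(P[...,2]<.07); print(m.sum(),rect(P[m]))
E
```

```text
t: 18.1
tool_pos: [0.4453, 0.08, 0.3465]
orientation: [-1.556, -0.249, 0.252]
force: [0.0, 0.9, 0.3]
opening: 0.0931
t 18.1 pos [0.4453 0.08   0.3465] psi 18.31 tilt [-0.0022  0.0003] q [ 0.06 -0.24  1.96  0.    1.43 -0.26] F [0.  0.9 0.3] op 0.0931
TWIST -0.002 rows@.14 0.0  then X 0.9 Y -3.5 Z 0.7
wrist rcov knob 1309 [445.7  83.3  24.4  22.3  20.6] [0.4453 0.0843 0.096 ]
wrist obdish 7338 [497.1 -99.  143.6  73.2  18.4] z [0.003 0.008 0.018]
13529 [445.3  84.1  93.   92.5  63.7]
```

View pics/w8.png

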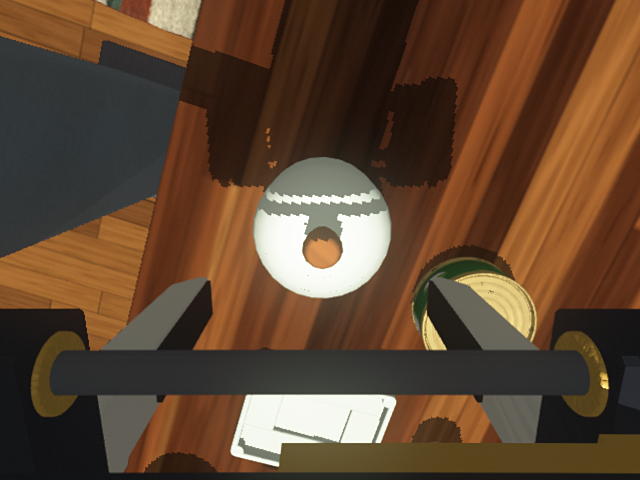

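```bash
python3 -m inch '[{"x":1,"y":20,"z":2,"twist":0},{"x":0,"y":25,"z":0,"twist":0},{"x":0,"y":20,"z":0,"twist":0},{"x":0,"y":14,"z":0,"twist":0},{"x":0,"y":7,"z":0,"twist":0},{"x":0,"y":4,"z":0,"twist":0},{"x":0,"y":0,"z":0,"twist":0},{"x":0,"y":0,"z":0,"twist":0}]'; python3 go.py .446 .082 .256 18.4
python3 -m inch '[{"x":0,"y":0,"z":0,"twist":0},{"x":0,"y":0,"z":0,"twist":0},{"x":0,"y":0,"z":0,"twist":0},{"x":0,"y":0,"z":0,"twist":0},{"x":0,"y":0,"z":0,"twist":0},{"x":0,"y":0,"z":0,"twist":0},{"x":0,"y":0,"z":0,"twist":0},{"x":0,"y":0,"z":0,"twist":0},{"x":0,"y":0,"z":0,"twist":0},{"x":0,"y":0,"z":0,"twist":0},{"x":0,"y":0,"z":0,"twist":0}]' -1 40; python3 -m inch '[{"x":0,"y":0,"z":0,"twist":0},{"x":0,"y":0,"z":0,"twist":0}]'
```

```text
t: 18.95
tool_pos: [0.4464, 0.0825, 0.2586]
orientation: [-1.556, -0.253, 0.251]
force: [0.0, -0.5, 0.2]
opening: 0.0927
t 18.95 pos [0.4464 0.0825 0.2586] psi 18.4 tilt [0.0013 0.0001] q [ 0.07 -0.15  2.04  0.    1.25 -0.25] F [ 0.  -0.5  0.2] op 0.0927
TWIST -0.0 rows@.14 0.0  then X -0.6 Y 2.6 Z -0.3
t: 20.05
tool_pos: [0.4459, 0.0824, 0.2577]
orientation: [-1.556, -0.252, 0.252]
force: [-1.0, 0.6, 1.0]
opening: 0.024
t: 20.25
tool_pos: [0.4459, 0.0824, 0.2577]
orientation: [-1.556, -0.252, 0.252]
force: [-0.7, -0.2, 0.1]
opening: 0.0243
```

```bash
python3 -m inch '[{"x":0,"y":-10,"z":0,"twist":0},{"x":0,"y":-20,"z":0,"twist":0},{"x":0,"y":-30,"z":0,"twist":0},{"x":0,"y":-30,"z":0,"twist":0},{"x":0,"y":-15,"z":0,"twist":0},{"x":0,"y":0,"z":0,"twist":0},{"x":0,"y":0,"z":0,"twist":0}]'; python3 go.py .577 .4035 .36 18.4
cat > hr.py <<'E'
from held import *
s,c,T=held(); save(c,'hr_%d.png'%(s['t']*10)); im=c['color'].astype(int)
hh=T[(im[...,0]-im[...,2]>40)&(abs(T[...,0])<.02)&(abs(T[...,2])<.04)&(T[...,1]>.13)&(T[...,1]<.19)]
if len(hh): print('knob y',np.percentile(hh[:,1],[2,50]).round(4),'x',np.percentile(hh[:,0],[2,98]).round(4),'z',np.percentile(hh[:,2],[2,98]).round(4))
m=(abs(T[...,0])<.06)&(abs(T[...,2])<.06)&(T[...,1]>.195)&(T[...,1]<.25); p=T[m]
if len(p): print('body',len(p),p.min(0).round(4),p.max(0).round(4))
E
python3 hr.py
```

```text
t: 20.95
tool_pos: [0.4458, 0.0824, 0.3619]
orientation: [-1.556, -0.251, 0.252]
force: [-1.0, -0.3, -2.9]
opening: 0.0239
t 20.95 pos [0.4458 0.0824 0.3619] psi 18.39 tilt [-0.0006 -0.    ] q [ 0.07 -0.25  1.93  0.    1.46 -0.25] F [-1.  -0.3 -2.9] op 0.0239
TWIST -0.0 rows@.14 0.0  then X 225.9 Y 1.9 Z 263.3
knob y [0.159  0.1607] x [-0.0107  0.0104] z [-0.008   0.0116]
body 7361 [-0.0477  0.195  -0.0103] [0.0476 0.2499 0.0478]
```

Knob top at 0.159 along the tool, so the underside is 0.257 ahead of the TCP, gripped as planned. Carry it over.

```bash
python3 -m inch '[{"x":14,"y":0,"z":16,"twist":0},{"x":25,"y":0,"z":30,"twist":0},{"x":30,"y":0,"z":35,"twist":0},{"x":30,"y":0,"z":35,"twist":0},{"x":30,"y":0,"z":35,"twist":0},{"x":30,"y":0,"z":35,"twist":0},{"x":28,"y":0,"z":32,"twist":0},{"x":22,"y":0,"z":25,"twist":0},{"x":12,"y":0,"z":14,"twist":0},{"x":5,"y":0,"z":6,"twist":0},{"x":0,"y":0,"z":0,"twist":0},{"x":0,"y":0,"z":0,"twist":0}]'; python3 go.py .577 .4035 .266 18.4; python3 rim.py .08; python3 hr.py
```

```text
t: 22.2
tool_pos: [0.5772, 0.4024, 0.3615]
orientation: [-1.557, -0.25, 0.253]
force: [0.6, -0.4, -2.7]
opening: 0.0246
t 22.2 pos [0.5772 0.4024 0.3615] psi 18.37 tilt [-0.0017 -0.0014] q [ 0.54  0.43  1.21 -0.    1.5   0.22] F [ 0.6 -0.4 -2.7] op 0.0246
TWIST -0.001 rows@.14 0.0  then X 0.1 Y 95.5 Z 1.1
1444 x [-0.0558  0.0588] z [0.0075 0.0602]
knob y [0.1591 0.1608] x [-0.0105  0.0104] z [-0.008   0.0116]
body 7460 [-0.0478  0.195  -0.0105] [0.0478 0.25   0.0478]
```

```bash
ls -t pics | head -2
```

```text
hr_222.png
hr_209.png
```

```bash
python3 -m inch '[{"x":1,"y":15,"z":1,"twist":0},{"x":0,"y":20,"z":0,"twist":0},{"x":0,"y":20,"z":0,"twist":0},{"x":0,"y":13,"z":0,"twist":0},{"x":0,"y":6,"z":0,"twist":0},{"x":0,"y":0,"z":0,"twist":0},{"x":0,"y":0,"z":0,"twist":0}]'; python3 go.py .577 .4035 .266 18.4; python3 rim.py .08; python3 hr.py; cp pics/$(ls -t pics|head -1) pics/w9.png
```

```text
t: 23.0
tool_pos: [0.5784, 0.4046, 0.2897]
orientation: [-1.556, -0.253, 0.251]
force: [-0.4, 0.6, -2.8]
opening: 0.0237
t 23.0 pos [0.5784 0.4046 0.2897] psi 18.38 tilt [0.0011 0.0007] q [0.54 0.48 1.28 0.   1.38 0.22] F [-0.4  0.6 -2.8] op 0.0237
TWIST -0.0 rows@.14 0.0  then X -1.6 Y 23.7 Z -0.6
2309 x [-0.0599  0.0551] z [0.0014 0.0581]
knob y [0.1591 0.1608] x [-0.0105  0.0103] z [-0.0081  0.0116]
body 7450 [-0.0477  0.195  -0.0106] [0.0479 0.2499 0.0478]
```

View pics/w9.png

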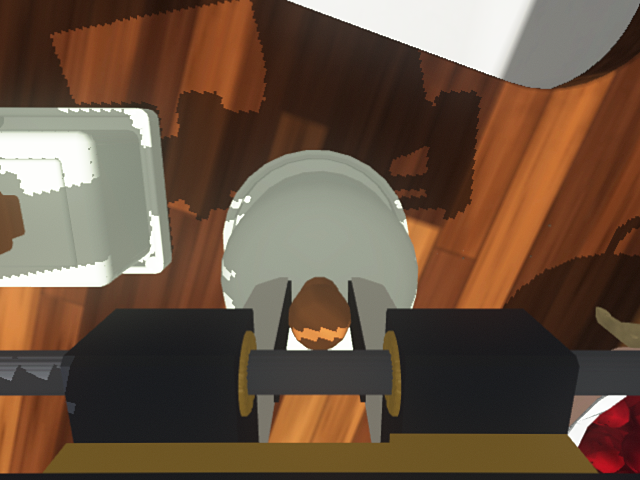

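```bash
python3 -m inch '[{"x":-2,"y":8,"z":0,"twist":0},{"x":0,"y":8,"z":0,"twist":0},{"x":0,"y":4,"z":0,"twist":0},{"x":0,"y":2,"z":0,"twist":0},{"x":0,"y":0,"z":0,"twist":0},{"x":0,"y":0,"z":0,"twist":0}]'; python3 go.py .577 .4035 .266 18.4
```

```text
t: 23.7
tool_pos: [0.576, 0.404, 0.2669]
orientation: [-1.556, -0.252, 0.252]
force: [-3.6, -0.6, 1.3]
opening: 0.024
t 23.7 pos [0.576  0.404  0.2669] psi 18.4 tilt [-0.0005 -0.0001] q [0.54 0.5  1.3  0.   1.35 0.22] F [-3.6 -0.6  1.3] op 0.024
TWIST -0.0 rows@.14 0.0  then X 0.8 Y 0.9 Z -0.7
```

```bash
python3 -m inch '[{"x":0,"y":1,"z":0,"twist":0},{"x":0,"y":0,"z":0,"twist":0},{"x":0,"y":0,"z":0,"twist":0}]'; python3 rim.py .08; python3 hr.py
```

```text
t: 24.0
tool_pos: [0.576, 0.404, 0.2668]
orientation: [-1.556, -0.252, 0.252]
force: [-6.4, -2.3, 7.4]
opening: 0.0239
3220 x [-0.0573  0.059 ] z [-0.0067  0.0582]
knob y [0.1591 0.1608] x [-0.0106  0.0103] z [-0.0081  0.0116]
body 8594 [-0.0568  0.195  -0.0102] [0.0584 0.25   0.0583]
```

```bash
python3 -m inch '[{"x":0,"y":0,"z":0,"twist":0},{"x":0,"y":0,"z":0,"twist":0},{"x":0,"y":0,"z":0,"twist":0},{"x":0,"y":0,"z":0,"twist":0},{"x":0,"y":-10,"z":0,"twist":0},{"x":0,"y":-30,"z":0,"twist":0},{"x":0,"y":-40,"z":0,"twist":0},{"x":0,"y":0,"z":0,"twist":0},{"x":0,"y":0,"z":0,"twist":0}]' 1; python3 cov.py r wrist top scene
```

```text
t: 25.0
tool_pos: [0.5767, 0.4042, 0.3487]
orientation: [-1.554, -0.255, 0.248]
force: [0.3, 0.0, -0.4]
opening: 0.0906
wrist handle 1392 [575.5 404.4  23.8  22.8  18.8] zmed 0.1061 plane [ 0.068 -0.216  0.106]
wrist rim 2160 [573.3 421.4 117.6  82.1  12.1] zmed 0.0165 plane [-0.    -0.002  0.016]
top handle 104 [576.6 401.5  22.9  21.6 -52.5] zmed 0.1045 plane [0.132 0.242 0.104]
top rim 313 [578.9 384.3 117.2  80.9   2.5] zmed 0.0158 plane [-0.004 -0.021  0.015]
scene handle 78 [574.9 401.9  24.   21.7  15.3] zmed 0.1037 plane [0.15  0.343 0.104]
scene rim 319 [567.1 387.9 115.1  87.5 -27.7] zmed 0.0159 plane [0.006 0.001 0.016]
```

View pics/cov_r_wrist.png

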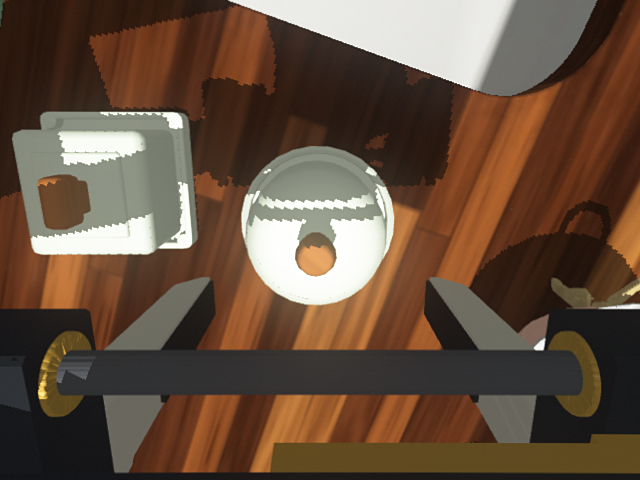

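```bash
python3 -m inch '[{"x":0,"y":0,"z":0,"twist":0.145},{"x":0,"y":0,"z":0,"twist":0.145},{"x":0,"y":0,"z":0,"twist":0.145},{"x":0,"y":0,"z":0,"twist":0.145},{"x":0,"y":0,"z":0,"twist":0.145},{"x":0,"y":0,"z":0,"twist":0.145},{"x":0,"y":0,"z":0,"twist":0.145},{"x":0,"y":0,"z":0,"twist":0.145},{"x":0,"y":0,"z":0,"twist":0.145},{"x":0,"y":0,"z":0,"twist":0.145},{"x":0,"y":0,"z":0,"twist":0.145},{"x":0,"y":0,"z":0,"twist":0.145}]' 1;python3 go.py .404 -.2086 .36 -81.4
```

```text
t: 26.35
tool_pos: [0.5758, 0.4036, 0.3437]
orientation: [-1.278, 1.102, -1.101]
force: [-0.0, -0.4, -0.4]
opening: 0.093
t 26.35 pos [0.5758 0.4036 0.3437] psi -81.65 tilt [-0.0027 -0.0016] q [ 0.54  0.44  1.23 -0.    1.47  1.96] F [-0.  -0.4 -0.4] op 0.093
TWIST -0.004 rows@.14 0.0  then X 579.7 Y -16.3 Z -261.4
```

```bash
python3 -m inch '[{"x":20,"y":-8,"z":-10,"twist":0},{"x":35,"y":-8,"z":-16,"twist":0},{"x":40,"y":0,"z":-18,"twist":0},{"x":40,"y":0,"z":-18,"twist":0},{"x":40,"y":0,"z":-18,"twist":0},{"x":40,"y":0,"z":-18,"twist":0},{"x":40,"y":0,"z":-18,"twist":0},{"x":40,"y":0,"z":-18,"twist":0},{"x":40,"y":0,"z":-18,"twist":0},{"x":40,"y":0,"z":-18,"twist":0},{"x":40,"y":0,"z":-18,"twist":0}]'; python3 go.py .404 -.2086 .36 -81.4
```

```text
t: 27.45
tool_pos: [0.4519, -0.0361, 0.3604]
orientation: [-1.278, 1.098, -1.095]
force: [1.2, -0.8, -0.5]
opening: 0.0926
t 27.45 pos [ 0.4519 -0.0361  0.3604] psi -81.29 tilt [-0.0021  0.0004] q [-0.19 -0.25  1.94 -0.    1.46  1.23] F [ 1.2 -0.8 -0.5] op 0.0926
TWIST 0.002 rows@.14 0.0  then X 163.4 Y 0.4 Z -73.1
```

```bash
python3 -m inch '[{"x":40,"y":0,"z":-18,"twist":0},{"x":40,"y":0,"z":-18,"twist":0},{"x":40,"y":0,"z":-18,"twist":0},{"x":25,"y":0,"z":-12,"twist":0},{"x":13,"y":0,"z":-6,"twist":0},{"x":5,"y":0,"z":-1,"twist":0},{"x":0,"y":0,"z":0,"twist":0},{"x":0,"y":0,"z":0,"twist":0}]'; python3 go.py .404 -.2086 .36 -81.4
python3 - <<'E'
from meas import *
c=cam('wrist'); save(c,'w10.png'); rep(c,'wrist')
hsv=cv2.cvtColor(c['color'],cv2.COLOR_RGB2HSV)
P=cloud(c)
m=(hsv[...,0]>18)&(hsv[...,0]<36)&(hsv[...,1]>120)&(hsv[...,2]>60)
m&=(np.hypot(P[...,0]-.404,P[...,1]+.208)<.07)
u=np.array([[j,i] for i in range(0,480) for j in range(0,640)]); 
Q=onplane(c,u,.028).reshape(480,640,3)
p=Q[m][:,:2]; w,v=np.linalg.eigh(np.cov(p.T)); print(m.sum(),p.mean(0),2*np.sqrt(w)*1000,np.degrees(np.arctan2(v[1,1],v[0,1])))
p=P[m];print('cloud',rect(p[p[:,2]>.024]),p[:,2].max()); print(p[p[:,2]>.05].mean(0))
E
```

```text
t: 28.25
tool_pos: [0.4057, -0.2062, 0.3612]
orientation: [-1.277, 1.097, -1.095]
force: [0.0, 0.3, 0.4]
opening: 0.0931
t 28.25 pos [ 0.4057 -0.2062  0.3612] psi -81.27 tilt [-0.0009  0.0009] q [-0.58 -0.25  1.93  0.    1.46  0.84] F [0.  0.3 0.4] op 0.0931
TWIST 0.002 rows@.14 0.0  then X 2.1 Y 1.2 Z -2.0
wrist obcov roof 15096 [ 462.6 -355.5  103.7   76.5  -12.4] [ 0.4652 -0.3484  0.0746]
wrist obcov bar 3040 [ 462.6 -355.3   46.    15.7  -12.8] [ 0.4632 -0.3527  0.1022]
wrist obdish 20417 [492.3 -95.8 119.1  97.4   1.9] z [0.003 0.008 0.018]
wrist lemon 5058 [ 401.8 -208.6   63.3   61.   -34.4] [ 0.4026 -0.2085  0.028 ]
20305 [ 0.27248423 -0.29795671] [160.77030365 297.22887278] 79.02993285255151
cloud [ 402.7 -208.   102.    76.4  -81. ] 0.2931652118620179
[ 0.42829947 -0.21689537  0.25956543]
```

View pics/w10.png

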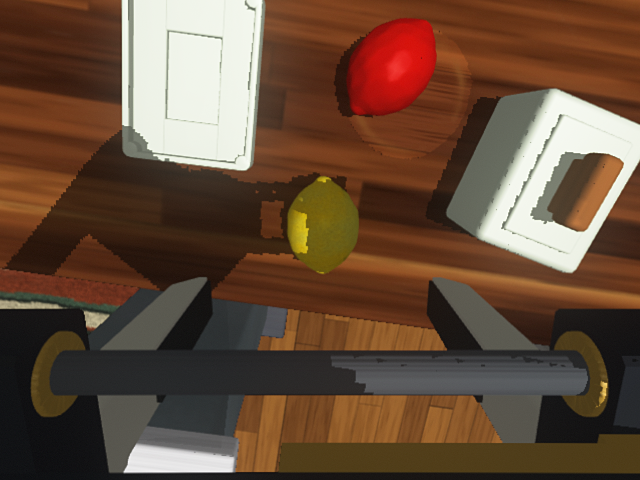

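Run:
```python
from meas import *
c=cam('wrist')
hsv=cv2.cvtColor(c['color'],cv2.COLOR_RGB2HSV); P=cloud(c)
m=(hsv[...,0]>18)&(hsv[...,0]<36)&(hsv[...,1]>120)&(P[...,2]>.012)&(P[...,2]<.07)&(np.hypot(P[...,0]-.404,P[...,1]+.208)<.06)
p=P[m]; print(m.sum(),rect(p),p[:,2].max(),p[p[:,2]>.05].mean(0))
u=np.argwhere(m)[:,::-1]; Q=onplane(c,u,.028)[:,:2]; w,v=np.linalg.eigh(np.cov(Q.T)); print(Q.mean(0),w**.5*2,np.degrees(np.arctan2(v[1,1],v[0,1])))
```

```text
5093 [ 402.6 -208.8   63.    60.2   47.8] 0.0564490924725638 [ 0.40353789 -0.20864601  0.05262546]
[ 0.40280342 -0.2085181 ] [0.02737907 0.03673983] -172.21322076740702
```

```bash
python3 -m inch '[{"x":2,"y":30,"z":-3,"twist":0},{"x":0,"y":30,"z":0,"twist":0},{"x":0,"y":30,"z":0,"twist":0},{"x":0,"y":25,"z":0,"twist":0},{"x":0,"y":20,"z":0,"twist":0},{"x":0,"y":13,"z":0,"twist":0},{"x":0,"y":8,"z":0,"twist":0},{"x":0,"y":2,"z":0,"twist":0},{"x":0,"y":0,"z":0,"twist":0},{"x":0,"y":0,"z":0,"twist":0}]'; python3 go.py .403 -.2086 .203 -81.4;  python3 -m inch '[{"x":0,"y":0,"z":0,"twist":0},{"x":0,"y":0,"z":0,"twist":0},{"x":0,"y":0,"z":0,"twist":0},{"x":0,"y":0,"z":0,"twist":0},{"x":0,"y":0,"z":0,"twist":0},{"x":0,"y":0,"z":0,"twist":0},{"x":0,"y":0,"z":0,"twist":0},{"x":0,"y":0,"z":0,"twist":0},{"x":0,"y":0,"z":0,"twist":0}]' -1 15;  python3 -m inch '[{"x":0,"y":0,"z":0,"twist":0},{"x":0,"y":0,"z":0,"twist":0},{"x":0,"y":0,"z":0,"twist":0}]'
```

```text
t: 29.35
tool_pos: [0.4034, -0.2096, 0.2048]
orientation: [-1.277, 1.095, -1.098]
force: [0.2, -0.0, 0.7]
opening: 0.0929
t 29.35 pos [ 0.4034 -0.2096  0.2048] psi -81.3 tilt [ 0.0014 -0.0009] q [-0.59 -0.06  2.07 -0.    1.13  0.83] F [ 0.2 -0.   0.7] op 0.0929
TWIST 0.002 rows@.14 0.0  then X -1.1 Y 1.8 Z -0.3
t: 30.25
tool_pos: [0.4029, -0.2094, 0.2037]
orientation: [-1.277, 1.097, -1.097]
force: [-0.7, -0.1, 1.7]
opening: 0.0536
t: 30.55
tool_pos: [0.4029, -0.2094, 0.2038]
orientation: [-1.277, 1.097, -1.097]
force: [-0.9, 0.1, 1.2]
opening: 0.0535
```

```bash
python3 -m inch '[{"x":0,"y":-10,"z":0,"twist":0},{"x":0,"y":-20,"z":0,"twist":0},{"x":0,"y":-30,"z":0,"twist":0},{"x":0,"y":-30,"z":0,"twist":0},{"x":0,"y":-15,"z":0,"twist":0},{"x":0,"y":0,"z":0,"twist":0.06},{"x":0,"y":0,"z":0,"twist":0.058},{"x":0,"y":0,"z":0,"twist":0}]'; python3 go.py .496 -.096 .306 -88
```

```text
t: 31.35
tool_pos: [0.4029, -0.2093, 0.3094]
orientation: [-1.224, 1.184, -1.185]
force: [0.2, -0.5, -1.0]
opening: 0.0535
t 31.35 pos [ 0.4029 -0.2093  0.3094] psi -88.11 tilt [ 0.0006 -0.0004] q [-0.59 -0.21  1.99  0.    1.35  0.95] F [ 0.2 -0.5 -1. ] op 0.0535
TWIST -0.002 rows@.14 0.0  then X -110.0 Y 3.4 Z 97.0
```

```bash
python3 -m inch '[{"x":-15,"y":0,"z":12,"twist":0},{"x":-25,"y":0,"z":22,"twist":0},{"x":-30,"y":0,"z":28,"twist":0},{"x":-24,"y":0,"z":22,"twist":0},{"x":-12,"y":0,"z":10,"twist":0},{"x":-4,"y":0,"z":3,"twist":0},{"x":0,"y":0,"z":0,"twist":0},{"x":0,"y":0,"z":0,"twist":0}]'; python3 go.py .496 -.096 .212 -88; python3 rim.py .085
python3 - <<'E'
from meas import *
c=cam('wrist'); save(c,'w11.png'); rep(c,'wrist')
E
```

```text
t: 32.15
tool_pos: [0.4956, -0.0969, 0.3086]
orientation: [-1.226, 1.185, -1.184]
force: [-0.6, -0.1, -1.4]
opening: 0.0533
t 32.15 pos [ 0.4956 -0.0969  0.3086] psi -88.08 tilt [-0.0007 -0.0003] q [-0.29 -0.06  1.86 -0.    1.34  1.24] F [-0.6 -0.1 -1.4] op 0.0533
TWIST -0.001 rows@.14 0.0  then X -0.9 Y 96.6 Z 0.4
3480 x [-0.0505  0.047 ] z [-0.0285  0.0631]
wrist jar 4773 [ 606.2 -107.7   44.3   19.7  -89.9] [ 0.6067 -0.1075  0.1031]
wrist obdish 14662 [511.6 -94.5  97.7  93.7 -88.1] z [0.003 0.009 0.018]
wrist lemon 252 [ 386.9 -192.2  124.6   66.6   26.7] [ 0.3879 -0.1984  0.028 ]
```

View pics/w11.png

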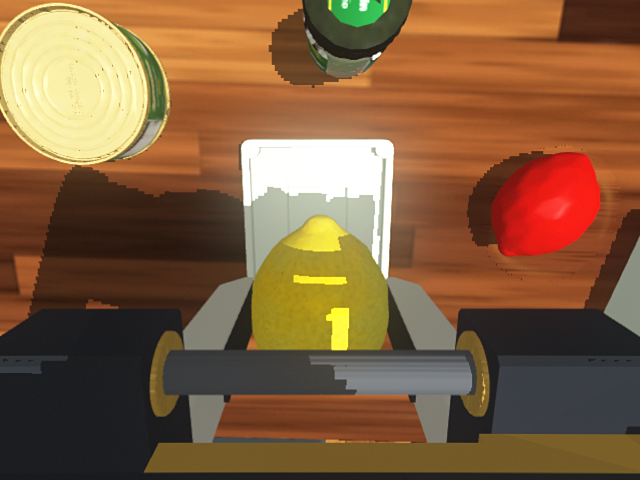

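```bash
python3 -m inch '[{"x":-1,"y":20,"z":0,"twist":0},{"x":0,"y":25,"z":0,"twist":0},{"x":0,"y":20,"z":0,"twist":0},{"x":0,"y":15,"z":0,"twist":0},{"x":0,"y":9,"z":0,"twist":0},{"x":0,"y":6,"z":0,"twist":0},{"x":0,"y":3,"z":0,"twist":0},{"x":0,"y":0,"z":0,"twist":0},{"x":0,"y":0,"z":0,"twist":0}]'; python3 go.py .496 -.096 .2085 -88
```

```text
t: 33.15
tool_pos: [0.4965, -0.0953, 0.2115]
orientation: [-1.224, 1.183, -1.185]
force: [-0.6, 0.8, -1.4]
opening: 0.0538
t 33.15 pos [ 0.4965 -0.0953  0.2115] psi -88.06 tilt [ 0.0011 -0.0004] q [-0.29  0.06  1.93 -0.    1.15  1.25] F [-0.6  0.8 -1.4] op 0.0538
TWIST -0.001 rows@.14 0.0  then X 0.7 Y 3.0 Z -0.5
```

```bash
python3 -m inch '[{"x":0,"y":2,"z":0,"twist":0},{"x":0,"y":1,"z":0,"twist":0},{"x":0,"y":0,"z":0,"twist":0},{"x":0,"y":0,"z":0,"twist":0}]'; python3 go.py .496 -.096 .2085 -88; python3 rim.py .085
```

```text
t: 33.55
tool_pos: [0.4962, -0.0951, 0.2079]
orientation: [-1.225, 1.184, -1.184]
force: [0.3, -0.2, -0.8]
opening: 0.0534
t 33.55 pos [ 0.4962 -0.0951  0.2079] psi -88.06 tilt [ 0.0003 -0.0001] q [-0.29  0.07  1.93 -0.    1.14  1.25] F [ 0.3 -0.2 -0.8] op 0.0534
TWIST -0.001 rows@.14 0.0  then X 0.9 Y -0.6 Z -0.3
9860 x [-0.0485  0.0485] z [-0.0634  0.0621]
```

```bash
python3 -m inch '[{"x":0,"y":0,"z":0,"twist":0},{"x":0,"y":0,"z":0,"twist":0},{"x":0,"y":0,"z":0,"twist":0},{"x":0,"y":0,"z":0,"twist":0},{"x":0,"y":0,"z":0,"twist":0}]' 0.5; python3 -m inch '[{"x":0,"y":-15,"z":0,"twist":0},{"x":0,"y":-30,"z":0,"twist":0},{"x":0,"y":-40,"z":0,"twist":0},{"x":0,"y":-40,"z":0,"twist":0},{"x":0,"y":-30,"z":0,"twist":0},{"x":0,"y":0,"z":0,"twist":0},{"x":0,"y":0,"z":0,"twist":0}]' ; python3 go.py .4628 -.3557 .36 -102.4
python3 - <<'E'
from meas import *
for n in ('wrist','top'):
    c=cam(n); save(c,'l_%s.png'%n); P=cloud(c); d=np.hypot(P[...,0]-.496,P[...,1]+.096)
    m=(d<.09)&(P[...,2]>.012)&(P[...,2]<.024); print(n,'rim',m.sum(),rect(P[m]))
    m=(d<.06)&(P[...,2]>.026)&(P[...,2]<.08); print(n,'lemon',m.sum(),rect(P[m]),P[m].mean(0).round(4),P[m][:,2].max())
E
```

```text
t: 34.1
tool_pos: [0.4961, -0.0952, 0.2077]
orientation: [-1.225, 1.184, -1.184]
force: [0.4, 1.4, 0.4]
opening: 0.0699
t: 34.8
tool_pos: [0.4963, -0.0952, 0.3634]
orientation: [-1.224, 1.183, -1.185]
force: [-0.0, 1.1, -0.1]
opening: 0.0698
t 34.8 pos [ 0.4963 -0.0952  0.3634] psi -88.06 tilt [ 0.0017 -0.0005] q [-0.29 -0.11  1.8  -0.    1.44  1.25] F [-0.   1.1 -0.1] op 0.0698
TWIST 0.25 rows@.14 1.8  then X 261.6 Y 3.4 Z 23.2
wrist rim 3878 [495.5 -95.3 126.1  98.3   2. ]
wrist lemon 5196 [496.2 -95.   62.   61.4 -42.5] [ 0.5005 -0.0947  0.0499] 0.060565085579213085
top rim 120 [ 450.7 -108.    75.3   32.6  -86.1]
top lemon 68 [467.2 -96.1  33.5  13.5  88.9] [ 0.4676 -0.0944  0.0408] 0.054361174437981274
```

View pics/l_wrist.png

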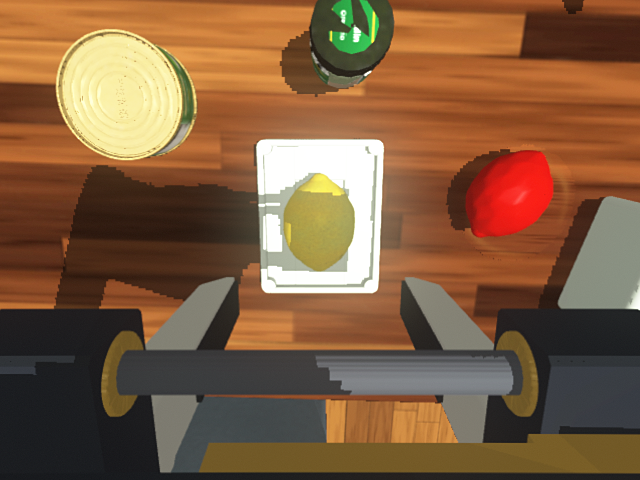

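```bash
python3 -m inch '[{"x":0,"y":0,"z":0,"twist":0.125},{"x":0,"y":0,"z":0,"twist":0.125},{"x":30,"y":0,"z":3,"twist":0},{"x":40,"y":0,"z":4,"twist":0},{"x":40,"y":0,"z":4,"twist":0},{"x":40,"y":0,"z":4,"twist":0},{"x":40,"y":0,"z":4,"twist":0},{"x":40,"y":0,"z":4,"twist":0},{"x":22,"y":0,"z":0,"twist":0},{"x":10,"y":0,"z":0,"twist":0},{"x":0,"y":0,"z":0,"twist":0},{"x":0,"y":0,"z":0,"twist":0}]' 1; python3 go.py .4627 -.3557 .266 -102.4
python3 - <<'E'
from meas import *
c=cam('wrist'); save(c,'w12.png'); rep(c,'wrist')
E
```

```text
t: 36.1
tool_pos: [0.4624, -0.355, 0.3617]
orientation: [-1.099, 1.368, -1.365]
force: [-1.3, 0.1, 1.1]
opening: 0.0928
t 36.1 pos [ 0.4624 -0.355   0.3617] psi -102.37 tilt [-0.0011  0.0017] q [-0.74  0.11  1.59  0.    1.44  1.04] F [-1.3  0.1  1.1] op 0.0928
TWIST 0.0 rows@.14 0.0  then X 0.6 Y 95.7 Z 0.4
wrist obcov roof 14613 [ 462.9 -356.5  103.1   75.9  -12.5] [ 0.4675 -0.3575  0.0746]
wrist obcov bar 1846 [ 463.1 -356.7   45.2   14.6  -12.3] [ 0.4647 -0.3569  0.1044]
wrist obdish 5630 [ 491.7 -128.7  130.5   60.4  -23.4] z [0.007 0.009 0.018]
```

View pics/w12.png

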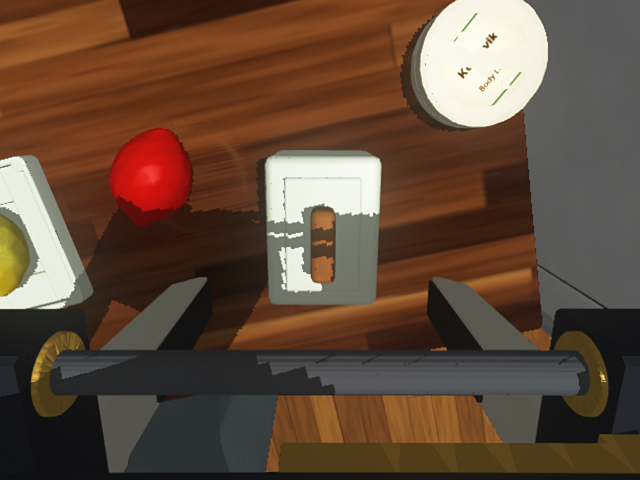

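```bash
python3 -m inch '[{"x":1,"y":20,"z":0,"twist":0},{"x":0,"y":25,"z":0,"twist":0},{"x":0,"y":22,"z":0,"twist":0},{"x":0,"y":14,"z":0,"twist":0},{"x":0,"y":8,"z":0,"twist":0},{"x":0,"y":5,"z":0,"twist":0},{"x":0,"y":0,"z":0,"twist":0},{"x":0,"y":0,"z":0,"twist":0}]'; python3 go.py .463 -.3562 .266 -102.4
python3 -m inch '[{"x":0,"y":0,"z":0,"twist":0},{"x":0,"y":0,"z":0,"twist":0},{"x":0,"y":0,"z":0,"twist":0},{"x":0,"y":0,"z":0,"twist":0},{"x":0,"y":0,"z":0,"twist":0},{"x":0,"y":0,"z":0,"twist":0},{"x":0,"y":0,"z":0,"twist":0},{"x":0,"y":0,"z":0,"twist":0},{"x":0,"y":0,"z":0,"twist":0},{"x":0,"y":0,"z":0,"twist":0},{"x":0,"y":0,"z":0,"twist":0},{"x":0,"y":0,"z":0,"twist":0}]' -1 45; python3 -m inch '[{"x":0,"y":0,"z":0,"twist":0},{"x":0,"y":0,"z":0,"twist":0},{"x":0,"y":0,"z":0,"twist":0}]'
```

```text
t: 36.95
tool_pos: [0.4625, -0.3572, 0.2698]
orientation: [-1.099, 1.365, -1.368]
force: [0.2, 0.3, 0.2]
opening: 0.0928
t 36.95 pos [ 0.4625 -0.3572  0.2698] psi -102.38 tilt [ 0.0011 -0.001 ] q [-0.75  0.19  1.67 -0.    1.28  1.04] F [0.2 0.3 0.2] op 0.0928
TWIST 0.0 rows@.14 0.0  then X -1.0 Y 3.8 Z 0.2
t: 38.15
tool_pos: [0.4622, -0.3569, 0.2687]
orientation: [-1.099, 1.367, -1.367]
force: [0.4, 0.0, -0.6]
opening: 0.0147
t: 38.45
tool_pos: [0.4622, -0.3569, 0.2687]
orientation: [-1.099, 1.367, -1.367]
force: [0.3, 1.4, -1.3]
opening: 0.0148
```

```bash
python3 -m inch '[{"x":0,"y":-10,"z":0,"twist":0},{"x":0,"y":-20,"z":0,"twist":0},{"x":0,"y":-30,"z":0,"twist":0},{"x":0,"y":-24,"z":0,"twist":0},{"x":0,"y":-10,"z":0,"twist":0},{"x":0,"y":0,"z":0,"twist":-0.084},{"x":0,"y":0,"z":0,"twist":-0.084},{"x":0,"y":0,"z":0,"twist":-0.083},{"x":0,"y":0,"z":0,"twist":0}]'; python3 go.py .4958 -.0953 .36 -88; python3 held.py
```

```text
t: 39.35
tool_pos: [0.462, -0.3568, 0.362]
orientation: [-1.226, 1.184, -1.182]
force: [0.1, -0.1, -2.8]
opening: 0.0147
t 39.35 pos [ 0.462  -0.3568  0.362 ] psi -87.93 tilt [-0.0009  0.0008] q [-0.75  0.11  1.59 -0.    1.44  0.79] F [ 0.1 -0.1 -2.8] op 0.0147
TWIST 0.001 rows@.14 0.0  then X -260.2 Y 2.0 Z 43.0
18996 y pct [0.1913 0.1923 0.1946 0.1956 0.1988] xrange -0.0387 0.0375 z -0.0283 0.0524
plane [0.     0.0718 0.1924]
bar y [0.1619 0.1633] x [-0.0068  0.0055] z [-0.0111  0.0209]
```

```bash
python3 -m inch '[{"x":-15,"y":0,"z":2,"twist":0},{"x":-25,"y":0,"z":4,"twist":0},{"x":-35,"y":0,"z":6,"twist":0},{"x":-40,"y":0,"z":7,"twist":0},{"x":-40,"y":0,"z":7,"twist":0},{"x":-40,"y":0,"z":7,"twist":0},{"x":-30,"y":0,"z":5,"twist":0},{"x":-20,"y":0,"z":3,"twist":0},{"x":-10,"y":0,"z":2,"twist":0},{"x":-5,"y":0,"z":0,"twist":0},{"x":0,"y":0,"z":0,"twist":0},{"x":0,"y":0,"z":0,"twist":0}]'; python3 go.py .4958 -.0953 .277 -88; python3 rim.py .085; python3 held.py
python3 - <<'E'
from meas import *
c=cam('wrist'); save(c,'w13.png')
E
```

```text
t: 40.6
tool_pos: [0.496, -0.0963, 0.3627]
orientation: [-1.225, 1.184, -1.184]
force: [0.4, -0.4, -2.9]
opening: 0.0145
t 40.6 pos [ 0.496  -0.0963  0.3627] psi -88.06 tilt [-0.0001 -0.0004] q [-0.29 -0.1   1.8  -0.    1.44  1.24] F [ 0.4 -0.4 -2.9] op 0.0145
TWIST -0.001 rows@.14 0.0  then X -1.0 Y 85.7 Z -0.2
1209 x [-0.0494  0.0475] z [0.0452 0.0624]
19258 y pct [0.1912 0.1922 0.1946 0.1956 0.199 ] xrange -0.0386 0.0376 z -0.0281 0.0523
plane [0.0006 0.078  0.1922]
bar y [0.162  0.1636] x [-0.0075  0.0063] z [-0.0113  0.0231]
```

View pics/w13.png

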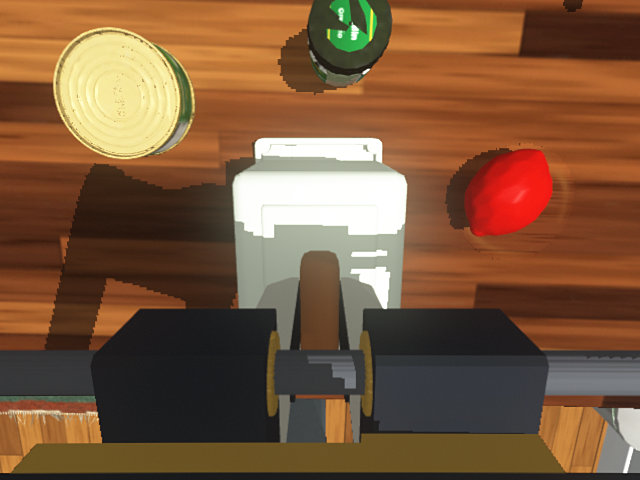

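```bash
python3 -m inch '[{"x":-1,"y":15,"z":0,"twist":0},{"x":0,"y":20,"z":0,"twist":0},{"x":0,"y":15,"z":0,"twist":0},{"x":0,"y":8,"z":0,"twist":0},{"x":0,"y":4,"z":0,"twist":0},{"x":0,"y":0,"z":0,"twist":0},{"x":0,"y":0,"z":0,"twist":0}]'; python3 go.py .4958 -.0953 .277 -88; python3 rim.py .085; python3 held.py
```

```text
t: 41.45
tool_pos: [0.4964, -0.0947, 0.3014]
orientation: [-1.225, 1.183, -1.184]
force: [-0.3, 0.3, -2.3]
opening: 0.0149
t 41.45 pos [ 0.4964 -0.0947  0.3014] psi -88.01 tilt [ 0.0009 -0.0003] q [-0.29 -0.05  1.87 -0.    1.32  1.25] F [-0.3  0.3 -2.3] op 0.0149
TWIST -0.0 rows@.14 0.0  then X 0.6 Y 24.4 Z -0.6
1734 x [-0.0479  0.0489] z [0.0449 0.0615]
19269 y pct [0.1912 0.1922 0.1946 0.1956 0.199 ] xrange -0.0386 0.0378 z -0.0286 0.0523
plane [0.0005 0.0768 0.1922]
bar y [0.162  0.1636] x [-0.0075  0.0063] z [-0.0112  0.0231]
```

```bash
python3 -m inch '[{"x":0,"y":8,"z":-1,"twist":0},{"x":0,"y":8,"z":0,"twist":0},{"x":0,"y":4,"z":0,"twist":0},{"x":0,"y":2,"z":0,"twist":0},{"x":0,"y":0,"z":0,"twist":0},{"x":0,"y":0,"z":0,"twist":0},{"x":0,"y":0,"z":0,"twist":0}]'; python3 go.py .4958 -.0953 .277 -88;python3 -m inch '[{"x":0,"y":2,"z":0,"twist":0},{"x":0,"y":0,"z":0,"twist":0},{"x":0,"y":0,"z":0,"twist":0}]'; python3 rim.py .085
```

```text
t: 42.25
tool_pos: [0.4952, -0.0947, 0.279]
orientation: [-1.225, 1.183, -1.184]
force: [0.4, 0.5, -1.7]
opening: 0.0145
t 42.25 pos [ 0.4952 -0.0947  0.279 ] psi -88.01 tilt [ 0.0005 -0.0002] q [-0.29 -0.03  1.89 -0.    1.28  1.25] F [ 0.4  0.5 -1.7] op 0.0145
TWIST -0.0 rows@.14 0.0  then X 0.6 Y 2.0 Z 0.6
t: 42.55
tool_pos: [0.4955, -0.0947, 0.2776]
orientation: [-1.224, 1.182, -1.185]
force: [0.9, 1.3, 4.5]
opening: 0.015
2374 x [-0.0478  0.049 ] z [0.045  0.0623]
```

Contact at 0.2776 (0.277 expected): seated. Release and check.

```bash
python3 -m inch '[{"x":0,"y":0,"z":0,"twist":0},{"x":0,"y":0,"z":0,"twist":0},{"x":0,"y":0,"z":0,"twist":0},{"x":0,"y":0,"z":0,"twist":0},{"x":0,"y":-10,"z":0,"twist":0},{"x":0,"y":-30,"z":0,"twist":0},{"x":0,"y":-40,"z":0,"twist":0},{"x":0,"y":0,"z":0,"twist":0},{"x":0,"y":0,"z":0,"twist":0}]' 1; python3 cov.py ob wrist
python3 -m inch '[{"x":40,"y":0,"z":0,"twist":0},{"x":40,"y":0,"z":0,"twist":0},{"x":40,"y":0,"z":0,"twist":0},{"x":40,"y":0,"z":0,"twist":0},{"x":40,"y":0,"z":0,"twist":0},{"x":30,"y":0,"z":0,"twist":0},{"x":0,"y":0,"z":0,"twist":0},{"x":0,"y":0,"z":0,"twist":0},{"x":0,"y":0,"z":0,"twist":0}]'; for k in sq r ob; do python3 cov.py $k top scene; done; python3 go.py .5 0 .3 0
python3 - <<'E'
from meas import *
for n in ('top','scene'): c=cam(n);rep(c,n)
E
```

```text
t: 43.5
tool_pos: [0.4956, -0.0948, 0.3587]
orientation: [-1.224, 1.181, -1.186]
force: [0.4, -0.3, 0.4]
opening: 0.082
wrist roof 15712 [496.5 -94.2 102.9  75.5   2. ] zmed 0.0834 plane [-0.004 -0.     0.084]
wrist handle 2026 [496.8 -94.3  44.8  14.9   1.9] zmed 0.114 plane [-0.051 -0.021  0.114]
wrist rim 2052 [496.4 -95.3 124.4  98.1   1.8] zmed 0.0174 plane [-0.    -0.001  0.017]
t: 44.45
tool_pos: [0.5029, -0.3234, 0.3556]
orientation: [-1.226, 1.185, -1.181]
force: [0.1, 0.1, -0.0]
opening: 0.0932
top roof 1085 [428.3 383.6  81.4  79.7 -71.5] zmed 0.0693 plane [-0.003  0.001  0.069]
top handle 94 [428.1 384.9  30.5  14.8 -70.3] zmed 0.0995 plane [-0.001  0.077  0.099]
top rim 397 [427.4 385.1 103.  102.8 -71.5] zmed 0.0166 plane [ 0.    -0.001  0.016]
scene roof 600 [426.4 384.   82.3  80.4 -74.3] zmed 0.0695 plane [0.012 0.023 0.07 ]
scene handle 82 [426.1 383.5  30.8  16.8 -58.5] zmed 0.0988 plane [0.206 0.217 0.099]
scene rim 427 [424.9 385.8 105.6 102.8 -71.9] zmed 0.0163 plane [0.008 0.005 0.017]
top handle 104 [576.3 401.1  22.1  21.8  -7.4] zmed 0.1051 plane [0.136 0.24
[... 789 characters left out ...]
] q [-0.66  0.15  1.55  0.    1.44  0.88] F [ 0.7 -0.2  0. ] op 0.0929
TWIST -1.535 rows@.14 11.0  then X -3.3 Y 56.9 Z 323.8
top jar 335 [ 620.4 -107.2   43.5   43.4   30.2] [ 0.6196 -0.1069  0.1031]
top obdish 1452 [497.2 -96.  126.5  99.5   1.6] z [0.013 0.082 0.088]
top rdish 1611 [577.9 401.6 117.7 117.1 -63.8] z [0.009 0.071 0.076]
top sqdish 1698 [427.2 386.6 107.2 103.5 -71.5] z [0.008 0.067 0.073]
scene jar 362 [ 618.8 -106.5   48.5   40.6    7.3] [ 0.6143 -0.1092  0.1024]
scene obdish 1637 [505.3 -83.7 150.2 130.5   1.9] z [0.009 0.081 0.087]
scene rdish 965 [577.6 404.8 134.6 116.4  54.9] z [0.012 0.048 0.075]
scene sqdish 1188 [435.2 395.8 139.  133.4 -73.6] z [0.008 0.045 0.072]
```

View pics/cov_ob_scene.png

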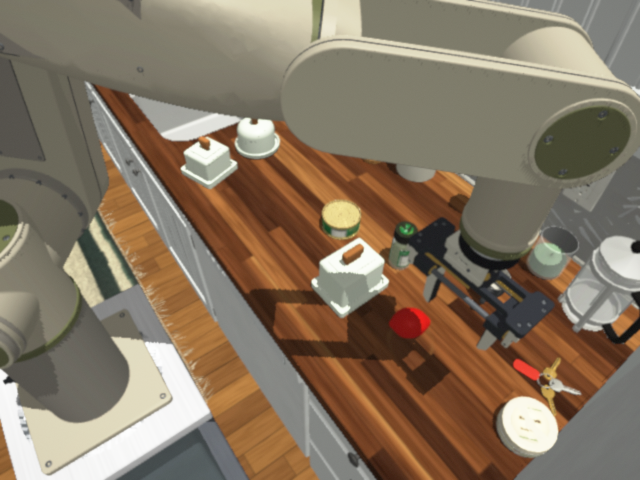

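View pics/cov_ob_wrist.png

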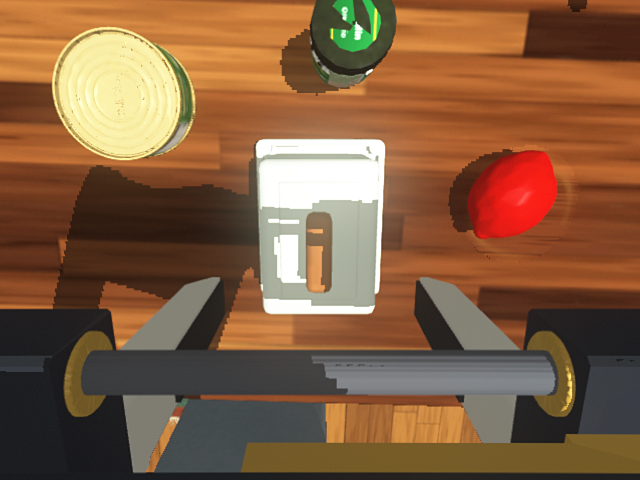

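```bash
python3 -c "
from plant import robot
print(robot.close_job())"
```

```text
the job is handed in; nothing more can be done
None
```

The lemon is on the oblong dish, the garlic is on the round dish, and each dish has its own cover on it. I handed the job in at about 45 s of the 147 s allowed. The hand-in reports no verdict, so what follows rests on my own camera checks.

| Cover | Seating check | Expected | Offset from dish middle |
|---|---|---|---|
| Square (over the cherries) | roof at 69 mm | 69 mm | about 1–2 mm |
| Oblong | roof at 83 mm | 83 mm | about 1–2 mm |
| Round | knob reads 9 mm higher than on the worktop | 9 mm higher | about 2 mm |

- **Level:** In the top camera's depth picture the square and oblong roofs lie level. I judged the round cover's tilt only by eye, because its roof is domed.
- **Food:** Before covering, the lemon and the garlic were each centred on their dish to within about 2 mm.
- **Bystanders:** The spice jar measures where it stood at the start. I checked the tin only by eye, and it looks unmoved. The red lemon-shaped decoy was not touched.
- **Contact:** The arm ended clear of everything with the gripper open.

**Disagreements:**
- The top and scene cameras differ by 2–3 mm throughout.
- The scene camera's last picture had the arm in front of the round cover's knob, so that final check rests on the top view and on the three views taken just after it was placed.
- The square cover was lifted before the fingers had fully closed, so it was held about 15 mm higher on its bar than planned. It stayed upright and was set down at the height measured for that grip.

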